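# Set up the autosampler carousel

### The job

Set up the autosampler: lower the vial carousel over the deck's shaft and index pin until it is fully home, then stand every sample vial from the bench upright in its own carousel cup, right to the bottom. After that slide the loose sensor bracket until its pointer lines up with the white marker tab, and only then tighten its clamp knob clockwise to the stop, leaving the bracket at the marker and the other things on the bench where they are.

Things in the scene. Friction and masses are not known exactly. Their poses are not given: they have to be found in the camera images.
- sampler: fixed grey and aluminium autosampler deck, 30 mm high with a flat top; origin on its underside under the shaft axis; in its own frame it spans x -95 to +95 mm and y -95 to +235 mm. It carries the shaft, index pin, sensor bracket and clamp knob, which all share its yaw
- shaft_base (a point): foot of the steel shaft, on the shaft axis at deck-top height; axes are those of the deck. Shaft: diameter 16 mm, 40 mm high above the deck, top 8 mm tapered
- pin_base (a point): foot of the steel anti-rotation pin, at deck-top height, 38 mm from the shaft axis along the deck's +x. Pin: diameter 8 mm, 26 mm high above the deck, top 6 mm tapered
- carousel_hub (a point): loose grey carousel, about 0.35 kg: round plate 168 mm across, 7 mm thick, with six cups (rims 19 mm above its underside) and a square 32 x 32 mm aluminium hub, sides parallel to its x and y, up to 60 mm above its underside; grip the hub's upper 30 mm. Point on its axis, 45 mm above its underside (home: 45 mm above the deck top). x points to the pin hole, z up
- pin_hole (a point): centre of the carousel's 11 mm pin hole at its underside, 38 mm from the axis along the carousel's +x; a white line on the rim continues outward from it. The hub's bore for the shaft is 19 mm in diameter, right through
- pocket0 (a point): centre of the inner floor of cup 0 of the carousel: 64 mm from the axis at 30 degrees anticlockwise from the carousel's x axis, floor 6 mm above the carousel's underside, inner diameter 37 mm, 13 mm deep, outer diameter 42 mm
- pocket1 (a point): centre of the inner floor of cup 1 of the carousel: 64 mm from the axis at 90 degrees anticlockwise from the carousel's x axis, floor 6 mm above the carousel's underside, inner diameter 37 mm, 13 mm deep, outer diameter 42 mm
- pocket2 (a point): centre of the inner floor of cup 2 of the carousel: 64 mm from the axis at 150 degrees anticlockwise from the carousel's x axis, floor 6 mm above the carousel's underside, inner diameter 37 mm, 13 mm deep, outer diameter 42 mm
- pocket3 (a point): centre of the inner floor of cup 3 of the carousel: 64 mm from the axis at 210 degrees anticlockwise from the carousel's x axis, floor 6 mm above the carousel's underside, inner diameter 37 mm, 13 mm deep, outer diameter 42 mm
- pocket4 (a point): centre of the inner floor of cup 4 of the carousel: 64 mm from the axis at 270 degrees anticlockwise from the carousel's x axis, floor 6 mm above the carousel's underside, inner diameter 37 mm, 13 mm deep, outer diameter 42 mm
- pocket5 (a point): centre of the inner floor of cup 5 of the carousel: 64 mm from the axis at 330 degrees anticlockwise from the carousel's x axis, floor 6 mm above the carousel's underside, inner diameter 37 mm, 13 mm deep, outer diameter 42 mm
- vial0_mid (a point): capped amber sample vial (may be absent), 30 mm diameter, 56 mm high with its black screw cap, about 70 g, heavy at the bottom, standing upright on the bench; this point is its centre, 28 mm above its underside; z axis up along the vial. In a cup the lowest 13 mm is inside the cup, so grip it 35 mm or more above its underside
- vial1_mid (a point): capped amber sample vial (may be absent), 30 mm diameter, 56 mm high with its black screw cap, about 70 g, heavy at the bottom, standing upright on the bench; this point is its centre, 28 mm above its underside; z axis up along the vial. In a cup the lowest 13 mm is inside the cup, so grip it 35 mm or more above its underside
- vial2_mid (a point): capped amber sample vial (may be absent), 30 mm diameter, 56 mm high with its black screw cap, about 70 g, heavy at the bottom, standing upright on the bench; this point is its centre, 28 mm above its underside; z axis up along the vial. In a cup the lowest 13 mm is inside the cup, so grip it 35 mm or more above its underside
- vial3_mid (a point): capped amber sample vial (may be absent), 30 mm diameter, 56 mm high with its black screw cap, about 70 g, heavy at the bottom, standing upright on the bench; this point is its centre, 28 mm above its underside; z axis up along the vial. In a cup the lowest 13 mm is inside the cup, so grip it 35 mm or more above its underside
- vial4_mid (a point): capped amber sample vial (may be absent), 30 mm diameter, 56 mm high with its black screw cap, about 70 g, heavy at the bottom, standing upright on the bench; this point is its centre, 28 mm above its underside; z axis up along the vial. In a cup the lowest 13 mm is inside the cup, so grip it 35 mm or more above its underside
- bracket_grip (a point): black upright sensor head of the sliding bracket, 30 mm along the slide (x) by 16 mm across (y), from 5 to 60 mm above the deck; the point is on its centre line 45 mm above the deck. Its steel foot, 5 mm thick with one slot, is captive on the deck and slides only along the deck's x, over 70 mm, with about 4 N friction, staying where left; deck axes
- bracket_pointer (a point): tip of the black pointer on the bracket's outer (+y) edge, 3 mm above the deck, at the same x as the sensor head's centre and 87 mm beside it in +y; moves with the bracket
- marker_tip (a point): tip of the small white marker tab (10 mm wide with a black centre line) fixed on the deck rim beside the bracket's pointer; axes are those of the deck; the pointer is to stand at its x
- clamp_grip (a point): clamp knob's black bar grip, 40 mm long (its x axis), 14 mm wide, top 76 mm above the bench, on a round 38 mm flange whose top is 44 mm above the bench; the point is on the knob's vertical axis at gripping height, 66 mm above the bench. The knob keeps its place on the deck; its bolt passes through the bracket's slot
- clamp (a joint): turn of the clamp knob, rad, growing clockwise seen from above: 0 to 0.25 is loose, the stop at 1.3 is tight; at 0 the bar lies along the deck's x axis; light friction, 0.06 N m

How it is judged (in metres and radians):
On the way, in this order (a step that is already met when the one before it is completed fails the run):
1. the carousel is fully home on shaft and pin (horizontal distance between carousel_hub and shaft_base below 0.0035 m and z of carousel_hub in the frame of shaft_base below 0.0485 m and angle between the x axis of carousel_hub and the x axis of shaft_base, either way round below 0.08 rad and angle between carousel_hub's own z axis and vertical below 0.05 rad and contact force between the fingers and carousel below 0.5 N), for 0.2 s.
2. every vial stands in a cup of the seated carousel (horizontal distance between carousel_hub and shaft_base below 0.0035 m and z of carousel_hub in the frame of shaft_base below 0.0485 m and angle between the x axis of carousel_hub and the x axis of shaft_base, either way round below 0.08 rad and angle between carousel_hub's own z axis and vertical below 0.05 rad and angle between each of vial0_mid, vial1_mid, vial2_mid, vial3_mid, vial4_mid's own z axis and vertical below 0.12 rad and z of vial0_mid in the frame of carousel_hub between -0.015 and -0.007 m and (horizontal distance between vial0_mid and pocket0 below 0.007 m or horizontal distance between vial0_mid and pocket1 below 0.007 m or horizontal distance between vial0_mid and pocket2 below 0.007 m or horizontal distance between vial0_mid and pocket3 below 0.007 m or horizontal distance between vial0_mid and pocket4 below 0.007 m or horizontal distance between vial0_mid and pocket5 below 0.007 m) and z of vial1_mid in the frame of carousel_hub between -0.015 and -0.007 m and (horizontal distance between vial1_mid and pocket0 below 0.007 m or horizontal distance between vial1_mid and pocket1 below 0.007 m or horizontal distance between vial1_mid and pocket2 below 0.007 m or horizontal distance between vial1_mid and pocket3 below 0.007 m or horizontal distance between vial1_mid and pocket4 below 0.007 m or horizontal distance between vial1_mid and pocket5 below 0.007 m) and z of vial2_mid in the frame of carousel_hub between -0.015 and -0.007 m and (horizontal distance between vial2_mid and pocket0 below 0.007 m or horizontal distance between vial2_mid and pocket1 below 0.007 m or horizontal distance between vial2_mid and pocket2 below 0.007 m or horizontal distance between vial2_mid and pocket3 below 0.007 m or horizontal distance between vial2_mid and pocket4 below 0.007 m or horizontal distance between vial2_mid and pocket5 below 0.007 m) and z of vial3_mid in the frame of carousel_hub between -0.015 and -0.007 m and (horizontal distance between vial3_mid and pocket0 below 0.007 m or horizontal distance between vial3_mid and pocket1 below 0.007 m or horizontal distance between vial3_mid and pocket2 below 0.007 m or horizontal distance between vial3_mid and pocket3 below 0.007 m or horizontal distance between vial3_mid and pocket4 below 0.007 m or horizontal distance between vial3_mid and pocket5 below 0.007 m) and z of vial4_mid in the frame of carousel_hub between -0.015 and -0.007 m and (horizontal distance between vial4_mid and pocket0 below 0.007 m or horizontal distance between vial4_mid and pocket1 below 0.007 m or horizontal distance between vial4_mid and pocket2 below 0.007 m or horizontal distance between vial4_mid and pocket3 below 0.007 m or horizontal distance between vial4_mid and pocket4 below 0.007 m or horizontal distance between vial4_mid and pocket5 below 0.007 m)), for 0.2 s.
3. the bracket's pointer is at the marker while the clamp is still loose (x of bracket_pointer in the frame of marker_tip between -0.004 and 0.004 m and value of joint clamp below 0.5 rad), for 0.2 s.
4. the clamp is tightened with the bracket at the marker (value of joint clamp above 1.15 rad and x of bracket_pointer in the frame of marker_tip between -0.004 and 0.004 m), for 0.2 s.
At the end, for the whole second after the job is handed in: The carousel is home on shaft and pin (within 3.5 mm of flush and of the axis), every vial present stands upright (within 0.12 rad) on the floor of a cup, the bracket's pointer is within 4 mm of the marker along the slide, the clamp is turned beyond 1.15 rad, and carousel and vials are at rest (all of step 2 and all of step 4 and linear speed of each of carousel, vial0, vial1, vial2, vial3, vial4 below 0.01 m/s); the robot touches nothing.
It fails at once if a bystander on the bench is pushed more than 4 cm (distance of any of wash_bottle, beaker, pen, tip_box, tape_roll, spare_cap, cuvette_box from where it was at the start of the episode above 0.04 m).
Of vial0, vial1, vial2, vial3, vial4 only 3 to 5 are there at a start; the rules pass over those that are not, and their reading is None.
At some moment in a run one of carousel, vial0, vial1, vial2, vial3, vial4 may be knocked a few centimetres aside while the robot is not near it.
It also fails if it takes over 210 s, if anything falls off the work surface, if the arm or the gripper's body presses on something with over 40 N, if the wrist force passes 120 N, or if a joint passes its speed limit or range.

### The arm

A 6-joint arm with a two-finger parallel gripper is mounted at the origin on the work surface. World frame = base frame: x ahead of the robot, y to its left, z up, the work surface at z = 0. Lengths are in m, angles in degrees, forces in N, time in s.
With the tool pointing down it reaches from about 0.35 to 0.925 m from the base axis. Payload 6.4 kg.
Tool frame: the origin (TCP) lies on the centre line of the jaws, within the pads' length; the fingertips stand bot.tips_ahead ahead of it and the grasp point (between the pads) lies 6 mm ahead of it (bot.tips_ahead is the distance from the TCP to the fingertips, in m); z points along the fingers, y is the direction in which the jaws open and shut (so a half turn about z gives the same grasp; the last joint's range is limited). The gripper opens to 85 mm and grips with 20 to 120 N. Pads are 22 mm wide; open, the fingers measure 114 mm over their backs; the gripper's body (76 mm by 85 mm) begins 54 mm behind the grasp point. The pads swing forward as they close: fully open they stand 13 mm farther back than shut.
Start: joints at [57.634, 14.043, 89.255, -0, 76.702, -9.975], TCP at [0.248, 0.601, 0.256] pointing down, gripper open.
Joint ranges: [-179.41, 179.41], [-58.25, 129.5], [7.25, 145.43], [-54.29, 234.29], [11.92, 165.04], [-157.13, 157.13]. Speed limits (degrees/s): [147.25, 147.25, 180, 180, 180, 180].

### API

Orientations are given as a 3x3 rotation matrix whose columns are the frame's x, y, z axes.
In Python, from workcell import state, eyes, order, models, bot gives the robot as it stands.
- The arm moves only by the shell command python3 -m creep 'ROWS' [FORCE]. ROWS is JSON, one flat list of numbers, 7 for each row, row after row: the turn, a rotation vector about the tool's x, y, z as a fraction of full scale, then the shift along the tool's x, y, z as a fraction of full scale, then the gripper's target within -1 to 1 (fully open at 1, half-way at 0, shut at -1). A call has 1 to 5 rows; each row is the pose to reach, as a shift and turn from the pose commanded when the call began, along the tool's axes at that moment; what a row does not reach only later rows make up. Full scale, the value 1, is 0.5 m for a shift and pi/4 rad for a turn. A row lasts 1/8 s, in which the tool goes at most 62.5 mm and 10.7 degrees, less where a joint would pass 70% of its speed; a pose out of reach is approached as far as the arm can. A call with a number of a shift or a turn outside -1 to 1 is refused whole. A call with a gripper value outside its range is refused whole. The fingers move at their own pace and stop on an object; FORCE is the grip in N (left out, the last holds). Time passes only in rows, so rows that repeat a pose let the fingers close. It gives the time, the measured TCP pose, the force and the opening at its end, in the units of the state.
- state(): the state, without advancing time (a new reading comes with each control period).
- eyes.get_image(name): name is "side" or "top"; returns the picture (420x560x3 uint8, red, green, blue); there is no depth.
- eyes.calibration(name): a dict with "mtx" (3x3 intrinsics, pixels), "k1" (the pictures are not rectified: a ray, as slopes to the right and down, at radius r is drawn at 1 + k1 r^2 times it, then the intrinsics apply), "R" (3x3) and "t" (3): a world point X has camera coordinates R X + t. Camera axes: x right, y down, z forward; pixel columns grow to the right and rows downward; lengths in m; the calibration is good to about 2 mm. A picture is of the moment at which its call begins. calibration takes no time and is no camera call.
- order.finish_job(): hands the job in, once; it reports no verdict.
Trained networks look in the newest picture that a camera, given by its name, has taken for a name from the list of things; names that differ only in an ending like _2 or _b are one class to them, and where a whole thing is asked for, a point or a joint stands for the part that bears it (a point fixed in the world has none). Each returns a list of dicts, best first, with "score" (0 to 1); they miss things now and then, are a little off and sometimes report something else, mostly with a low value. They report only what shows in the picture. A call takes as long as a camera call.
- models.masks_of(camera, target): "region" (420x560 bool, what is visible of it) and "pixel" ([row, column] in pixels, amid what is visible of it).
The state is a dict: "time_s": time; "qpos": joint angles; "dq": joint speeds; "joint_efforts": joint torques, N m; "tcp_pos": TCP position; "tool_rot": TCP orientation; "contact_force": force on the tool from outside, world axes, zero at the start; "wrist_torque": the same for the moment, N m; "width": finger opening in m.
Only numpy, scipy, OpenCV 4.12 (cv2) and the standard library are available. Lean on these libraries where they do the work, as an engineer would, in place of code of your own. Each camera call takes 0.05 s, during which the arm holds its last target.

## Working session

There is one attempt and no reset: what is moved stays moved. The work goes in short steps, Python scripts to look and compute and a shell command to move; the robot and the scene stay as the last step left them, time stands still between calls to the robot, and variables do not carry over. Pictures are saved under pics/ and viewed, and the job is handed in when it is done.

```bash
ls; mkdir -p pics
python3 - <<'E'
from workcell import state, eyes, order, models, bot
import cv2,numpy as np
np.set_printoptions(precision=4,suppress=True)
for c in("side","top"):
    im=eyes.get_image(c); cv2.imwrite(f"pics/{c}0.png",im[:,:,::-1]); print(c,eyes.calibration(c))
s=state();print(s);print(bot.tips_ahead)
E
```

```text
pics
side {'mtx': array([[478.0587,   0.    , 283.3122],
       [  0.    , 478.0587, 207.5116],
       [  0.    ,   0.    ,   1.    ]]), 'k1': -0.1577560345953888, 'R': array([[ 0.9867, -0.1618,  0.0166],
       [-0.0857, -0.6036, -0.7926],
       [ 0.1383,  0.7807, -0.6095]]), 't': array([-0.4976,  0.0787,  1.0914])}
top {'mtx': array([[525.3062,   0.    , 278.4901],
       [  0.    , 525.3062, 206.1699],
       [  0.    ,   0.    ,   1.    ]]), 'k1': -0.0263834499935855, 'R': array([[ 0.0215, -0.9996,  0.0155],
       [-0.9971, -0.0225, -0.0721],
       [ 0.0724, -0.0139, -0.9973]]), 't': array([-0.0521,  0.5247,  1.3154])}
{'time_s': 0.1, 'qpos': array([57.6335, 14.0804, 89.3197,  0.0004, 76.7035, -9.9756]), 'dq': array([ 0.0631, -0.0457, -0.2039,  0.0456,  0.0419, -0.0207]), 'joint_efforts': array([ -0.0007, -43.0678, -32.7126,  -0.0001,   0.0029,   0.    ]), 'tcp_pos': array([0.2473, 0.6006, 0.2553]), 'tool_rot': array([[-0.9246,  0.3809, -0.001 ],
       [ 0.3809,  0.9246, -0.0015],
       [ 0.0003, -0.0018, -1.    ]]), 'contact_force': array([ 0.4113, -0.1598,  0.4517]), 'wrist_torque': array([ 0.0588, -0.0244, -0.0217]), 'width': 0.08515719116111227}
0.025
```

View pics/side0.png

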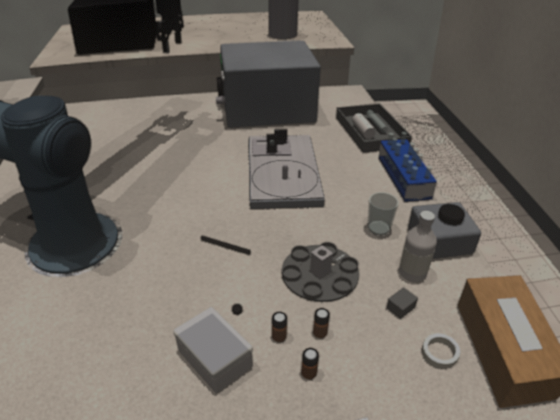

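View pics/top0.png

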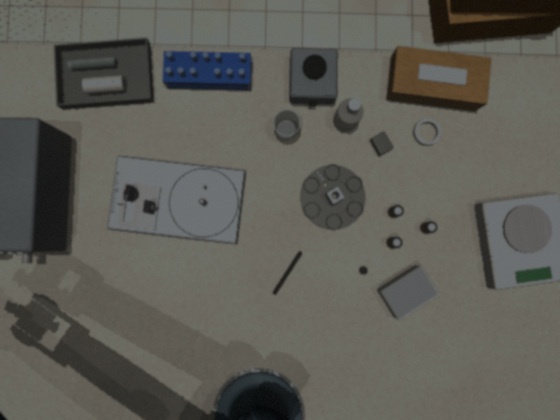

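```bash
cat > h.py <<'E'
from workcell import state, eyes, order, models, bot
import cv2,numpy as np
from scipy.optimize import least_squares
np.set_printoptions(precision=4,suppress=True)
def ray(c,px):  # px=(col,row)
    K=eyes.calibration(c); m=K['mtx']
    d=np.array([(px[0]-m[0,2])/m[0,0],(px[1]-m[1,2])/m[1,1]])
    u=d.copy()
    for _ in range(20): u=d/(1+K['k1']*(u@u))
    R,t=K['R'],K['t']
    return -R.T@t, R.T@np.array([u[0],u[1],1.])
def onz(c,px,z):
    o,d=ray(c,px); return o+d*(z-o[2])/d[2]
def proj(c,X):
    K=eyes.calibration(c); p=K['R']@np.asarray(X)+K['t']; u=p[:2]/p[2]; u=u*(1+K['k1']*(u@u))
    return np.array([K['mtx'][0,0]*u[0]+K['mtx'][0,2],K['mtx'][1,1]*u[1]+K['mtx'][1,2]])
def tri(pa,pb):
    A=[];b=[]
    for c,p in(("side",pa),("top",pb)):
        o,d=ray(c,p); d=d/np.linalg.norm(d); P=np.eye(3)-np.outer(d,d); A.append(P);b.append(P@o)
    A=np.vstack(A);b=np.hstack(b); x=np.linalg.lstsq(A,b,rcond=None)[0]; return x,np.linalg.norm(A@x-b)
def snap(c,name,box=None,s=1):
    im=eyes.get_image(c)
    cr=im if box is None else im[box[1]:box[3],box[0]:box[2]]
    cv2.imwrite(f"pics/{name}.png",cv2.resize(cr,None,fx=s,fy=s,interpolation=cv2.INTER_CUBIC)[:,:,::-1]); return im
def rows(dpos):  # world shift -> tool axes fraction
    s=state(); return s['tool_rot'].T@np.asarray(dpos)/0.5
E
python3 - <<'E'
from h import *
a=snap("side","side1",(230,110,340,230),6); snap("top","top1",(95,140,255,255),5)
for c in("side","top"):
  for n in("sampler","shaft_base","pin_base","carousel_hub","vial0_mid","bracket_grip","bracket_pointer","marker_tip","clamp_grip"):
    try:
      r=models.masks_of(c,n)
    except Exception as e: print(c,n,e); continue
    for q in r[:5]:
      if q['score']<0.15: continue
      ys,xs=np.nonzero(q['region']); print(c,n,round(q['score'],2),np.round(q['pixel'],1),len(xs),xs.min(),xs.max(),ys.min(),ys.max())
E
```

```text
side sampler 0.95 [173.1 282.6] 5159 248 324 129 208
side shaft_base 0.58 [172.  283.1] 5187 249 324 129 208
side pin_base 0.75 [168.2 284.7] 5142 248 324 129 208
side carousel_hub 0.59 [267.8 322.8] 3611 282 358 242 301
side vial0_mid 0.72 [273.5 322.3] 3595 282 358 242 301
side vial0_mid 0.64 [322.3 276.1] 475 270 287 311 341
side bracket_grip 0.94 [150.5 271. ] 712 252 291 133 156
side bracket_pointer 0.96 [146.4 267.5] 714 252 291 133 156
side clamp_grip 0.46 [134.8 281.9] 159 275 288 129 143
side clamp_grip 0.45 [272.5 322.9] 3665 282 358 241 301
top sampler 0.94 [200.1 175. ] 9662 107 245 156 243
top shaft_base 0.74 [201.2 177.3] 9894 107 245 155 243
top shaft_base 0.53 [196.4 333.6] 3375 300 365 164 229
top pin_base 0.61 [200.  177.1] 9809 107 245 156 245
top carousel_hub 0.67 [198.2 334.6] 3366 300 365 165 229
top vial0_mid 0.7 [241.5 396.5] 162 386 402 237 248
top vial0_mid 0.57 [195.9 129.6] 212 123 138 185 201
top bracket_grip 0.71 [212.7 145.3] 1225 118 160 183 230
top bracket_pointer 0.87 [208.  147.4] 1196 118 159 184 230
top bracket_pointer 0.55 [212.5 394. ] 144 388 402 206 217
top marker_tip 0.72 [210.7 144.3] 1199 118 158 184 229
top clamp_grip 0.74 [193.6 126.7] 209 123 138 185 201
top clamp_grip 0.41 [211.8 394.8] 173 388 404 205 217
```

View pics/side1.png

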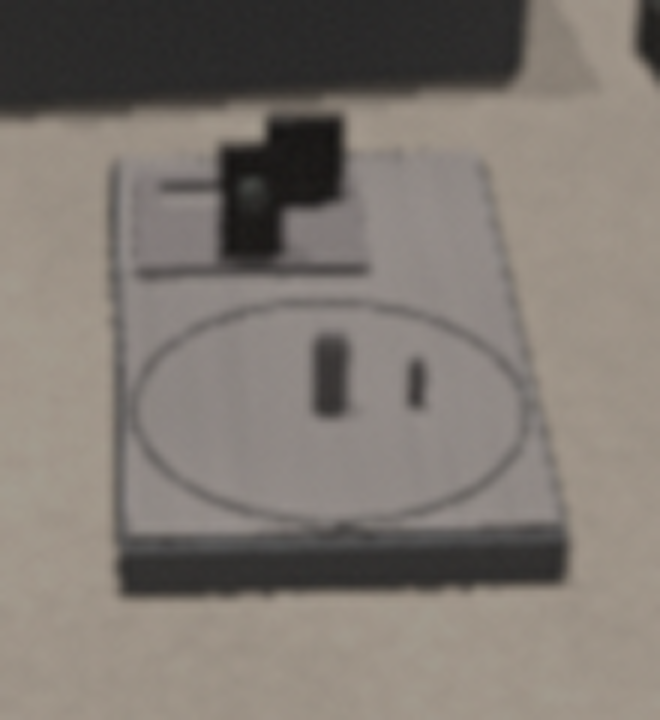

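View pics/top1.png

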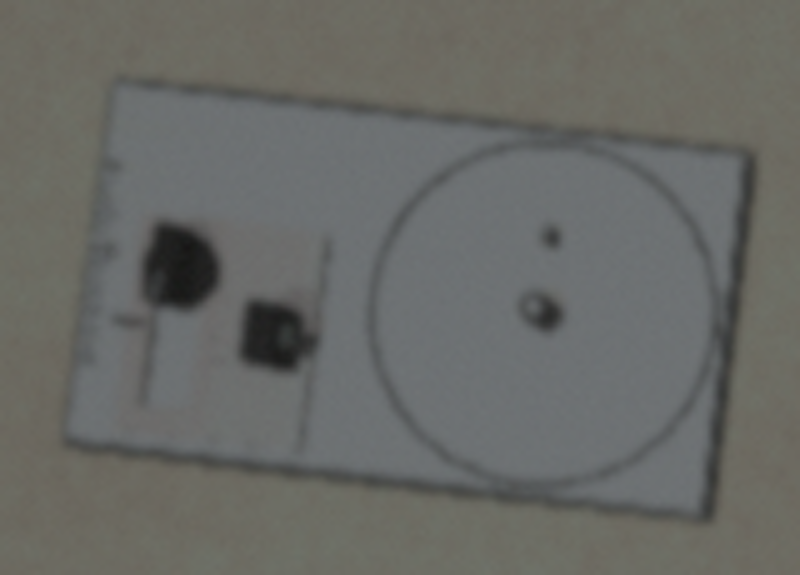

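Run:
```python
from h import *
snap("side","side2",(260,230,380,390),3.7); snap("top","top2",(290,155,450,260),5)
```

```text
(no output)
```

View pics/side2.png

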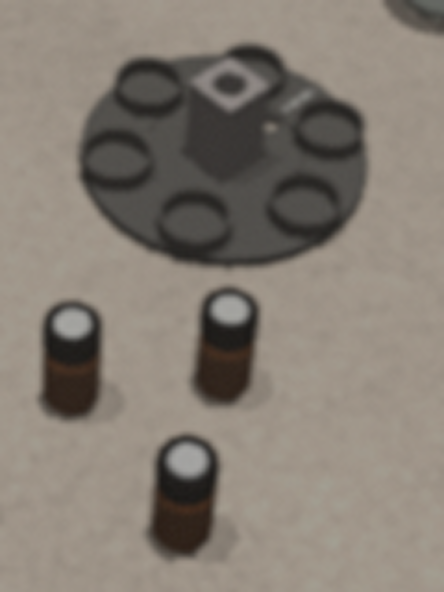

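View pics/top2.png

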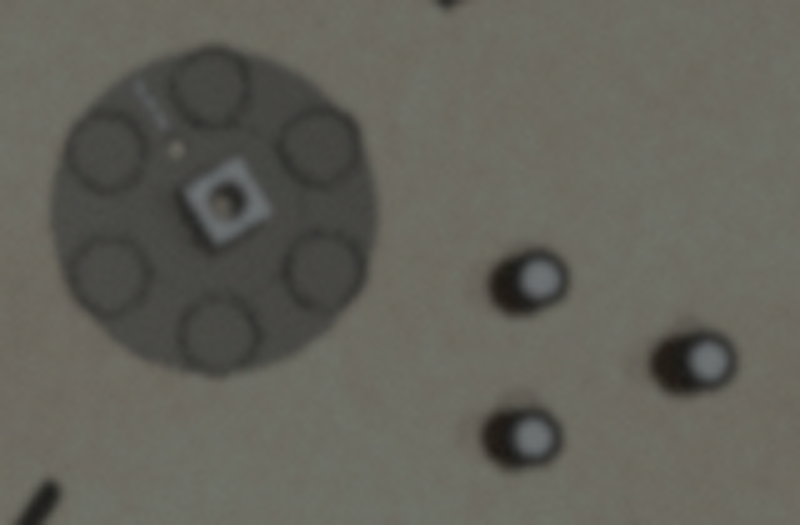

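```bash
cat > fit.py <<'E'
from h import *
def fit(obs,guess,cams=("side","top")):
    # obs: (cam, local xyz, px)
    def P(p,X):
        c,s=np.cos(p[2]),np.sin(p[2]); return np.array([p[0]+c*X[0]-s*X[1],p[1]+s*X[0]+c*X[1],X[2]])
    O=[o for o in obs if o[0] in cams]
    f=lambda p:np.concatenate([proj(c,P(p,X))-px for c,X,px in O])
    r=least_squares(f,guess,loss='soft_l1')
    return r.x,np.abs(r.fun).reshape(-1,2).max(1)
T=lambda x,y:np.array([95+x/5,140+y/5]); S=lambda x,y:np.array([230+x/6,110+y/6])
deck=[("top",(.095,.235,.03),T(118,78)),("top",(.095,-.095,.03),T(752,153)),("top",(-.095,-.095,.03),T(708,520)),("top",(-.095,.235,.03),T(65,443)),
("top",(.038,0,.056),T(550,235)),("top",(0,0,.07),T(537,307)),
("side",(-.095,-.095,.03),S(120,540)),("side",(.095,-.095,.03),S(563,528)),("side",(-.095,.235,.03),S(113,158)),("side",(.095,.235,.03),S(488,155)),
("side",(-.095,-.095,.0),S(122,595)),("side",(.095,-.095,.0),S(567,580)),("side",(0,0,.07),S(330,336)),("side",(0,0,.03),S(330,412)),("side",(.038,0,.03),S(417,407)),("side",(.038,0,.056),S(417,359))]
T2=lambda x,y:np.array([290+x/5,155+y/5]); S2=lambda x,y:np.array([260+x/3.7,230+y/3.7])
h=.016
car=[("top",(h,-h,.06),T2(238,157)),("top",(-h,-h,.06),T2(272,208)),("top",(-h,h,.06),T2(217,246)),("top",(h,h,.06),T2(182,193)),
("top",(0,0,.007),T2(214,211)),("top",(.038,0,.003),T2(175,149)),
("side",(h,-h,.06),S2(270,88)),("side",(-h,-h,.06),S2(229,111)),("side",(-h,h,.06),S2(188,85)),("side",(h,h,.06),S2(235,58)),("side",(.038,0,.003),S2(270,128))]
E
cat > r1.py <<'E'
from fit import *
for nm,o in(("deck",deck),("car",car)):
  for cams in(("side","top"),("top",),("side",)):
    g=np.array([.5,.15,0]) if nm=="deck" else np.array([.5,-.1,.5])
    p,r=fit(o,g,cams); print(nm,cams,p,r.round(1))
# vials
V={'a':(S2(229,311),T2(541,279)),'b':(S2(73,323),T2(532,437)),'c':(S2(187,459),T2(709,360))}
for k,(s,t) in V.items(): print(k,*tri(s,t),onz("top",t,.056)[:2],onz("side",s,.056)[:2])
E
python3 r1.py
```

```text
deck ('side', 'top') [ 0.5311  0.1453 -0.0977] [1.7 1.6 1.  1.  1.  0.6 1.2 1.3 1.2 1.8 1.2 1.2 1.  0.8 0.5 0.6]
deck ('top',) [ 0.5292  0.1461 -0.0972] [1.3 1.2 0.9 1.3 0.2 0.1]
deck ('side',) [ 0.5321  0.1444 -0.1009] [0.9 1.7 1.1 1.6 0.9 1.4 0.8 0.7 0.1 0.4]
car ('side', 'top') [ 0.5542 -0.1814  0.5616] [0.5 0.4 0.6 1.1 0.6 0.6 0.8 0.2 1.2 1.9 0.9]
car ('top',) [ 0.5531 -0.1802  0.5911] [0.2 0.6 0.2 0.4 0.1 0.3]
car ('side',) [ 0.5549 -0.1834  0.5266] [0.1 0.5 0.8 0.9 0.1]
a [ 0.5189 -0.3377  0.0546] 0.0008182502569439622 [ 0.5182 -0.3373] [ 0.5191 -0.3389]
b [ 0.441  -0.3336  0.0548] 0.0015440261450511959 [ 0.4399 -0.3332] [ 0.4419 -0.3347]
c [ 0.4803 -0.4214  0.056 ] 0.0007194694045435942 [ 0.4798 -0.4214] [ 0.4808 -0.4215]
```

```bash
cat >> h.py <<'E'
def go(xyz,yaw=None):
    "yaw: world angle (deg) of tool y axis, tool vertical"
    from scipy.spatial.transform import Rotation as Ro
    s=state(); R=s['tool_rot']; p=s['tcp_pos']
    if yaw is None: yaw=np.degrees(np.arctan2(R[1,1],R[0,1]))
    a=np.radians(yaw); y=np.array([np.cos(a),np.sin(a),0]); z=np.array([0,0,-1.]); x=np.cross(y,z)
    rv=Ro.from_matrix(R.T@np.stack([x,y,z],1)).as_rotvec()/(np.pi/4)
    sh=R.T@(np.asarray(xyz)-p)/.5
    print("t",round(s['time_s'],2),"at",p,"F",s['contact_force'],"w",round(s['width'],4),"yaw",np.round(np.degrees(np.arctan2(R[1,1],R[0,1])),2)); print("ROW",rv.round(4),sh.round(4), "dist",np.linalg.norm(sh)*.5)
E
python3 -c "
from h import *
go((.554,-.1815,.2),32.4)"
```

```text
t 1.2 at [0.2476 0.601  0.2563] F [-0.0126 -0.3441  0.6484] w 0.0855 yaw 67.61
ROW [0.     0.     0.7825] [-1.1627 -1.2136  0.1126] dist 0.8422333319822698
```

```bash
python3 -m creep '[0,0,0,-0.4,-0.417,0.0,1, 0,0,0,-0.4,-0.417,0.0,1, 0,0,0,-0.4,-0.417,0.0,1, 0,0,0,-0.4,-0.417,0.0,1, 0,0,0,-0.4,-0.417,0.0,1]'
python3 -m creep '[0,0,0,-0.4,-0.417,0.0,1, 0,0,0,-0.4,-0.417,0.0,1, 0,0,0,-0.4,-0.417,0.0,1, 0,0,0,-0.4,-0.417,0.0,1, 0,0,0,-0.4,-0.417,0.0,1]'
python3 -c "
from h import *
go((.554,-.1815,.2),32.4)"
```

```text
time_s: 1.82
tcp_pos: [0.3537, 0.3299, 0.2565]
tool_rot: [[-0.924, 0.382, 0.001], [0.382, 0.924, 0.0], [-0.001, 0.0, -1.0]]
contact_force: [-0.4, 0.5, -0.5]
width: 0.0855
time_s: 2.45
tcp_pos: [0.4593, 0.0606, 0.2567]
tool_rot: [[-0.924, 0.383, 0.001], [0.383, 0.924, -0.0], [-0.001, 0.0, -1.0]]
contact_force: [0.8, 0.8, 0.1]
width: 0.0854
t 2.45 at [0.4593 0.0606 0.2567] F [0.794  0.7756 0.121 ] w 0.0854 yaw 67.47
ROW [0.0006 0.0013 0.7793] [-0.3604 -0.3746  0.1137] dist 0.26604353059584235
```

```bash
python3 -m creep '[0,0,0.78,-0.36,-0.3746,0.1137,1, 0,0,0.78,-0.36,-0.3746,0.1137,1, 0,0,0.78,-0.36,-0.3746,0.1137,1, 0,0,0.78,-0.36,-0.3746,0.1137,1, 0,0,0.78,-0.36,-0.3746,0.1137,1]'
python3 - <<'E'
from h import *
go((.554,-.1815,.2),32.4)
snap("side","s3",(240,160,400,320),3.7); snap("top","t3",(270,135,430,240),5)
E
```

```text
time_s: 3.08
tcp_pos: [0.5539, -0.1817, 0.1984]
tool_rot: [[-0.534, 0.845, -0.001], [0.845, 0.534, 0.0], [0.001, -0.001, -1.0]]
contact_force: [-0.0, 0.5, 0.4]
width: 0.0856
t 3.08 at [ 0.5539 -0.1817  0.1984] F [-0.0456  0.4927  0.3641] w 0.0856 yaw 32.31
ROW [-0.0009 -0.0012 -0.0021] [ 0.0002  0.0003 -0.0032] dist 0.0016281561820067631
```

View pics/s3.png

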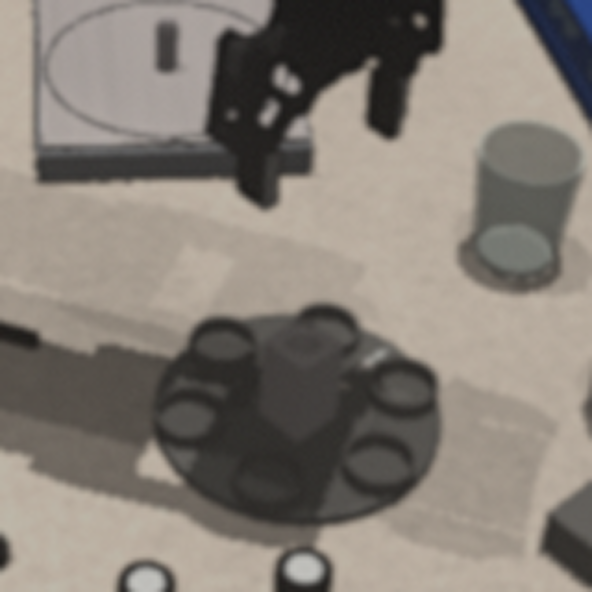

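View pics/t3.png

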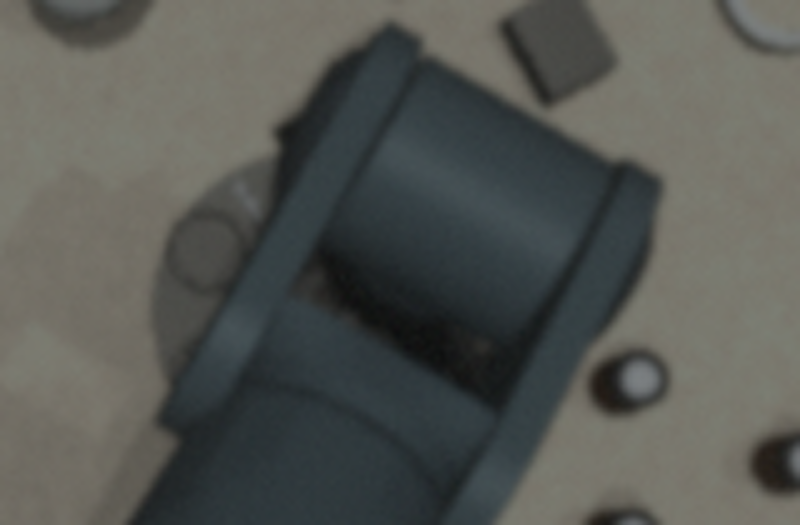

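```bash
python3 -m creep '[0,0,0,0,0,0.12,1, 0,0,0,0,0,0.2,1, 0,0,0,0,0,0.25,1, 0,0,0,0,0,0.294,1, 0,0,0,0,0,0.294,1]'
python3 -m creep '[0,0,0,0,0,0,0,0,0,0,0,0,0,-1,0,0,0,0,0,0,-1,0,0,0,0,0,0,-1,0,0,0,0,0,0,-1]' 50
python3 - <<'E'
from h import *
go((.554,-.1815,.2),32.4)
snap("side","s4",(240,160,400,320),3.7)
E
```

```text
time_s: 3.8
tcp_pos: [0.5524, -0.1764, 0.0513]
tool_rot: [[-0.539, 0.842, -0.003], [0.842, 0.539, 0.002], [0.003, -0.002, -1.0]]
contact_force: [-0.0, -0.3, 0.4]
width: 0.0854
time_s: 4.42
tcp_pos: [0.5543, -0.1791, 0.0536]
tool_rot: [[-0.537, 0.843, 0.001], [0.843, 0.537, -0.001], [-0.001, 0.001, -1.0]]
contact_force: [-1.9, 0.7, 5.4]
width: 0.0314
t 4.42 at [ 0.5543 -0.1791  0.0536] F [-1.8563  0.667   5.3922] w 0.0314 yaw 32.51
ROW [0.0007 0.0015 0.0025] [-0.0042 -0.0029 -0.2927] dist 0.14639101287607786
```

View pics/s4.png

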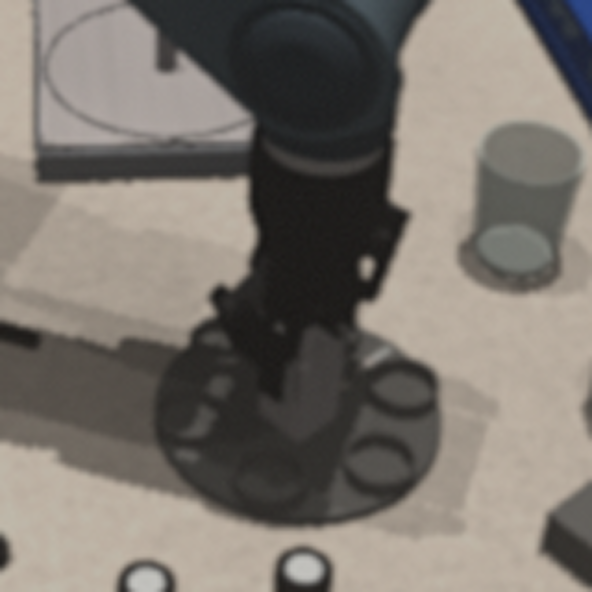

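```bash
python3 -m creep '[0,0,0,0,0,-0.08,-1, 0,0,0,0,0,-0.16,-1, 0,0,0,0,0,-0.25,-1, 0,0,0,0,0,-0.25,-1,0,0,0,0,0,-0.25,-1]'
python3 - <<'E'
from h import *
go((.5306,.1453,.18),-5.6)
E
```

```text
time_s: 5.1
tcp_pos: [0.5526, -0.1781, 0.1754]
tool_rot: [[-0.537, 0.843, -0.003], [0.843, 0.537, 0.002], [0.003, -0.002, -1.0]]
contact_force: [0.1, -0.2, -3.0]
width: 0.0312
t 5.1 at [ 0.5526 -0.1781  0.1754] F [ 0.0631 -0.1917 -3.0447] w 0.0312 yaw 32.5
ROW [-0.0031 -0.0029  0.8466] [ 0.5691  0.3105 -0.008 ] dist 0.3241739419946198
```

```bash
python3 -m creep '[0,0,0.846,0.569,0.3105,0,-1,0,0,0.846,0.569,0.3105,0,-1,0,0,0.846,0.569,0.3105,0,-1,0,0,0.846,0.569,0.3105,0,-1,0,0,0.846,0.569,0.3105,0,-1]'
python3 - <<'E'
from h import *
go((.5306,.1453,.18),-5.6)
E
```

```text
time_s: 5.72
tcp_pos: [0.5312, 0.1244, 0.1744]
tool_rot: [[0.098, 0.995, -0.005], [0.995, -0.098, -0.0], [-0.001, -0.005, -1.0]]
contact_force: [1.2, -0.7, -3.9]
width: 0.0317
t 5.72 at [0.5312 0.1244 0.1744] F [ 1.1624 -0.7399 -3.9092] w 0.0317 yaw -5.63
ROW [-0.0063  0.0007 -0.0007] [ 0.0414 -0.0053 -0.0111] dist 0.021609862501605126
```

```bash
python3 -m creep '[0,0,0,0.0414,-0.0053,0.0,-1,0,0,0,0.0414,-0.0053,0.03,-1,0,0,0,0.0414,-0.0053,0.06,-1,0,0,0,0.0414,-0.0053,0.076,-1,0,0,0,0.0414,-0.0053,0.076,-1]'
python3 - <<'E'
from h import *
go((.5306,.1453,.134),-5.6)
snap("side","s5",(220,90,360,220),4.5); snap("top","t5",(95,120,285,260),4)
E
```

```text
time_s: 6.35
tcp_pos: [0.532, 0.1426, 0.1379]
tool_rot: [[0.098, 0.995, -0.003], [0.995, -0.098, -0.0], [-0.0, -0.003, -1.0]]
contact_force: [0.0, -0.5, -3.1]
width: 0.0314
t 6.35 at [0.532  0.1426 0.1379] F [ 0.0488 -0.4535 -3.1027] w 0.0314 yaw -5.65
ROW [-0.0035  0.0006 -0.001 ] [ 0.0052 -0.0033  0.0079] dist 0.005002506760604134
```

View pics/s5.png

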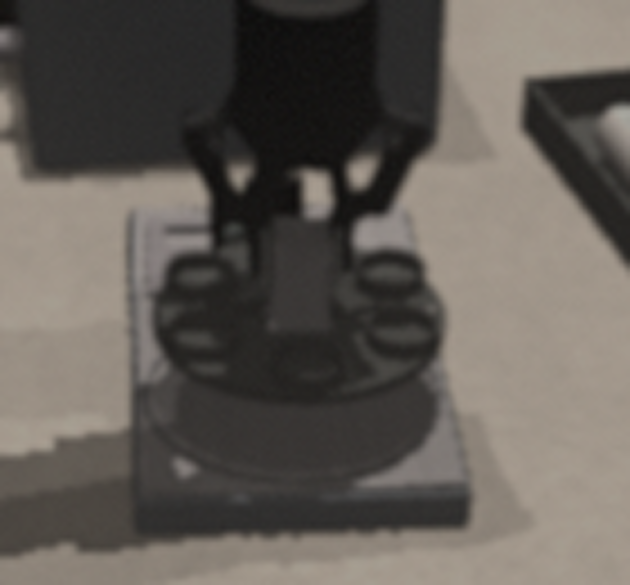

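View pics/t5.png

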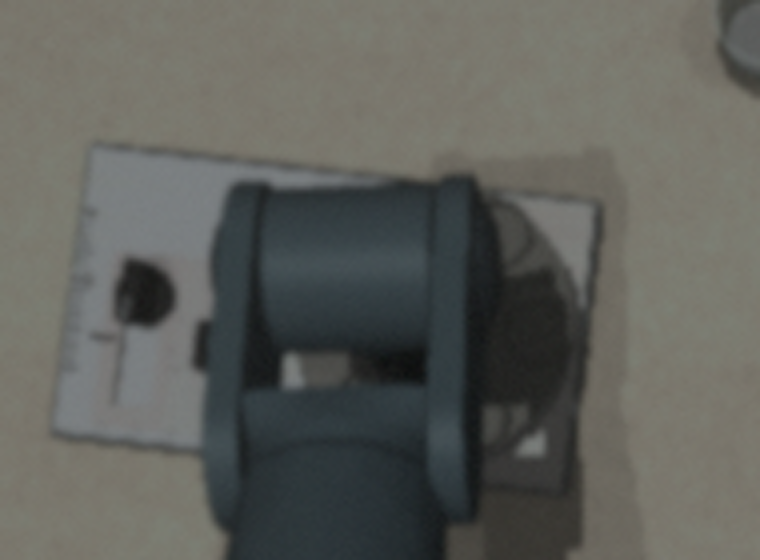

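Run:
```python
from h import *
a=np.linspace(0,2*np.pi,720)
def ext(cx,cy,z):
    P=np.array([proj("side",(cx+.084*np.cos(t),cy+.084*np.sin(t),zz)) for t in a for zz in (z,z+.007)])
    return np.array([P[:,0].min(),P[:,0].max(),P[:,1].max()])
m=np.array([254.4,318.9,179.8])
for z in(.0823,.0843,.0863):
  r=least_squares(lambda q:ext(q[0],q[1],z)-m,[.532,.1426],diff_step=1e-3); print(z,r.x,r.fun)
print(ext(.532,.1426,.0843))
```

```text
Traceback (most recent call last):
  File "h.py", line 15, in proj
    K=eyes.calibration(c); p=K['R']@np.asarray(X)+K['t']; u=p[:2]/p[2]; u=u*(1+K['k1']*(u@u))
ValueError: time passes only in moves, steps and waits
```

```bash
sed -i 's/K=eyes.calibration(c)/K=CAL(c)/' h.py
cat >> h.py <<'E'
import functools
@functools.lru_cache(None)
def CAL(c): return eyes.calibration(c)
E
cat > c.py <<'E'
from h import *
a=np.linspace(0,2*np.pi,360)
def ext(cx,cy,z,cam="side"):
    P=np.array([proj(cam,(cx+.084*np.cos(t),cy+.084*np.sin(t),zz)) for t in a for zz in (z,z+.007)])
    return np.array([P[:,0].min(),P[:,0].max(),P[:,1].max()])
E
python3 - <<'E'
from c import *
m=np.array([254.4,318.9,179.8])
for z in(.0823,.0843,.0863):
  r=least_squares(lambda q:ext(q[0],q[1],z)-m,[.532,.1426],diff_step=1e-3); print(z,r.x,r.fun)
print(ext(.532,.1426,.0843))
E
```

```text
0.0823 [0.535  0.1431] [-0.5587  0.5617 -0.1052]
0.0843 [0.5344 0.1403] [-0.6523  0.6559 -0.1232]
0.0863 [0.5339 0.1375] [-0.7465  0.7506 -0.1414]
[252.6929 318.4221 179.227 ]
```

Run:
```python
from h import *
go((.5302,.1469,.1255),-5.6)
```

```text
t 6.45 at [0.533  0.1429 0.1396] F [ 0.29    0.2063 -3.4117] w 0.0314 yaw -5.62
ROW [ 0.0005 -0.     -0.0004] [ 0.0073 -0.0063  0.0282] dist 0.014899485409419613
```

```bash
python3 -m creep '[0,0,0,0.0073,-0.0063,0.01,-1,0,0,0,0.0073,-0.0063,0.02,-1,0,0,0,0.0073,-0.0063,0.028,-1,0,0,0,0.0073,-0.0063,0.028,-1,0,0,0,0.0073,-0.0063,0.028,-1]'
python3 - <<'E'
from h import *
for i in range(3):
  go((.5302,.1469,.1255),-5.6); eyes.get_image("top")
snap("side","s6",(220,90,360,220),4.5)
E
```

```text
time_s: 7.08
tcp_pos: [0.53, 0.1474, 0.1255]
tool_rot: [[0.097, 0.995, 0.0], [0.995, -0.097, -0.0], [0.0, 0.0, -1.0]]
contact_force: [0.5, 0.1, -3.7]
width: 0.0312
t 7.08 at [0.53   0.1474 0.1255] F [ 0.4758  0.0875 -3.6645] w 0.0312 yaw -5.56
ROW [ 0.0003 -0.      0.0009] [-0.0011  0.0005  0.0001] dist 0.000590431988209608
t 7.12 at [0.53   0.1474 0.1256] F [ 0.4062 -0.1158 -3.6196] w 0.0315 yaw -5.56
ROW [ 0.0005 -0.      0.0009] [-0.001   0.0004  0.0003] dist 0.0005793483111835256
t 7.17 at [0.53   0.1474 0.1257] F [-0.423   0.4635 -3.6516] w 0.0313 yaw -5.56
ROW [ 0.0005 -0.0001  0.0009] [-0.0011  0.0004  0.0003] dist 0.0005934850732566479
```

View pics/s6.png

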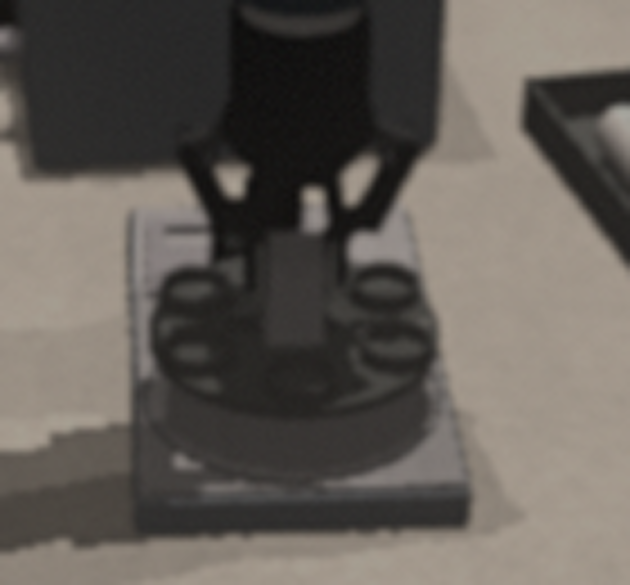

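Run:
```python
from c import *
m=np.array([253.6,317.1,182.4])
for z in(.070,.072,.074):
  r=least_squares(lambda q:ext(q[0],q[1],z)-m,[.53,.145],diff_step=1e-3); print(z,r.x,r.fun)
print(proj("side",(.5321,.1444,.03)))
```

```text
0.07 [0.533  0.1503] [-0.723   0.7266 -0.1336]
0.072 [0.5325 0.1475] [-0.8141  0.8182 -0.1509]
0.074 [0.532  0.1447] [-0.9057  0.9103 -0.1683]
[285.0516 177.9823]
```

```bash
python3 -m creep '[0,0,0,0,0,0.006,-1,0,0,0,0,0,0.012,-1,0,0,0,0,0,0.018,-1,0,0,0,0,0,0.018,-1]'
python3 - <<'E'
from h import *
go((.5302,.1469,.1255),-5.6)
print(state()['wrist_torque'])
E
```

```text
time_s: 7.78
tcp_pos: [0.5299, 0.1476, 0.1163]
tool_rot: [[0.097, 0.995, -0.0], [0.995, -0.097, 0.0], [0.0, -0.0, -1.0]]
contact_force: [0.8, 1.0, -3.0]
width: 0.0312
t 7.78 at [0.5299 0.1476 0.1163] F [ 0.7645  1.0008 -3.0482] w 0.0312 yaw -5.57
ROW [-0.0001 -0.0006  0.0007] [-0.0013  0.0008 -0.0185] dist 0.009281865470131824
[ 0.2139 -0.1036  0.0203]
```

```bash
python3 -m creep '[0,0,0,0,0,0.006,-1,0,0,0,0,0,0.012,-1,0,0,0,0,0,0.012,-1]'
python3 - <<'E'
from h import *
go((.5302,.1469,.1255),-5.6)
print(state()['wrist_torque'])
E
```

```text
time_s: 8.15
tcp_pos: [0.5302, 0.1479, 0.1104]
tool_rot: [[0.097, 0.995, 0.001], [0.995, -0.097, 0.001], [0.001, 0.001, -1.0]]
contact_force: [1.6, 5.7, -3.4]
width: 0.0311
t 8.15 at [0.5302 0.1479 0.1104] F [ 1.5613  5.7108 -3.3745] w 0.0311 yaw -5.57
ROW [ 0.0012 -0.0016  0.0006] [-0.002   0.0003 -0.0302] dist 0.015129863410001332
[ 0.9499 -0.3859 -0.013 ]
```

```bash
python3 -m creep '[0,0,0,0.003,0.001,0,-1,0,0,0,0.003,0.001,0,-1]'
python3 - <<'E'
from h import *
go((.5302,.1469,.1255),-5.6)
print(state()['wrist_torque'])
E
```

```text
time_s: 8.4
tcp_pos: [0.5301, 0.1485, 0.1101]
tool_rot: [[0.097, 0.995, -0.001], [0.995, -0.097, -0.001], [-0.001, -0.001, -1.0]]
contact_force: [-0.2, 1.0, -2.8]
width: 0.0314
t 8.4 at [0.5301 0.1485 0.1101] F [-0.2344  0.9643 -2.785 ] w 0.0314 yaw -5.54
ROW [-0.0014  0.0017  0.0014] [-0.0032  0.0004 -0.0309] dist 0.01552614217283405
[-0.0094  0.0232  0.01  ]
```

Free again. Down over the pin.

```bash
python3 -m creep '[0,0,0,0.001,0,0.006,-1,0,0,0,0.001,0,0.012,-1,0,0,0,0.001,0,0.012,-1]'
python3 - <<'E'
from h import *
go((.5302,.1469,.1255),-5.6)
print(state()['wrist_torque'])
E
```

```text
time_s: 8.78
tcp_pos: [0.5301, 0.1492, 0.1039]
tool_rot: [[0.097, 0.995, -0.001], [0.995, -0.097, -0.0], [-0.0, -0.001, -1.0]]
contact_force: [0.1, 0.6, -3.7]
width: 0.0311
t 8.78 at [0.5301 0.1492 0.1039] F [ 0.0821  0.6339 -3.6943] w 0.0311 yaw -5.56
ROW [-0.0016  0.0005  0.0008] [-0.0047  0.0006 -0.0433] dist 0.021773788104053508
[ 0.0141 -0.0045 -0.0048]
```

```bash
python3 -m creep '[0,0,0,0,0,0.006,-1,0,0,0,0,0,0.012,-1,0,0,0,0,0,0.012,-1]'
python3 -m creep '[0,0,0,0,0,0.006,-1,0,0,0,0,0,0.012,-1,0,0,0,0,0,0.012,-1]'
python3 -c "
from h import *
print(state()['wrist_torque'])"
```

```text
time_s: 9.15
tcp_pos: [0.5303, 0.1494, 0.0981]
tool_rot: [[0.097, 0.995, -0.001], [0.995, -0.097, -0.0], [-0.0, -0.001, -1.0]]
contact_force: [-0.0, 0.4, -3.7]
width: 0.0312
time_s: 9.52
tcp_pos: [0.5303, 0.1494, 0.092]
tool_rot: [[0.097, 0.995, -0.001], [0.995, -0.097, -0.0], [-0.0, -0.001, -1.0]]
contact_force: [0.8, 0.2, -3.9]
width: 0.0311
[-0.0544  0.0591  0.0173]
```

Expected home TCP ≈ 0.0836.

```bash
python3 -m creep '[0,0,0,0,0,0.006,-1,0,0,0,0,0,0.012,-1,0,0,0,0,0,0.014,-1,0,0,0,0,0,0.014,-1]'
python3 -m creep '[0,0,0,0,0,0.003,-1,0,0,0,0,0,0.005,-1,0,0,0,0,0,0.005,-1]'
```

```text
time_s: 10.02
tcp_pos: [0.5305, 0.1494, 0.0853]
tool_rot: [[0.097, 0.995, -0.0], [0.995, -0.097, -0.0], [-0.0, -0.0, -1.0]]
contact_force: [-0.6, 0.2, -3.2]
width: 0.0313
time_s: 10.4
tcp_pos: [0.5307, 0.1494, 0.0836]
tool_rot: [[0.097, 0.995, -0.0], [0.995, -0.097, -0.0], [-0.0, 0.0, -1.0]]
contact_force: [-3.8, -0.8, 4.2]
width: 0.0313
```

```bash
python3 -m creep '[0,0,0,0,0,0,0,0,0,0,0,0,0,0.4,0,0,0,0,0,0,0.4,0,0,0,0,0,-0.02,0.6]'
python3 -m creep '[0,0,0,0,0,-0.1,1,0,0,0,0,0,-0.2,1,0,0,0,0,0,-0.3,1,0,0,0,-0.2,0,-0.3,1,0,0,0,-0.3,0,-0.3,1]'
python3 -m creep '[0,0,0,-0.1,0,0,1,0,0,0,-0.2,0,0,1,0,0,0,-0.3,0,0,1,0,0,0,-0.4,0,0,1,0,0,0,-0.4,0,0,1]'
python3 - <<'E'
from h import *
snap("side","s7",(220,90,360,220),4.5); snap("top","t7",(95,130,255,255),5); snap("top","t7f")
go((.5189,-.3377,.2))
E
```

```text
time_s: 10.9
tcp_pos: [0.5299, 0.1493, 0.0925]
tool_rot: [[0.097, 0.995, -0.002], [0.995, -0.097, -0.0], [-0.0, -0.002, -1.0]]
contact_force: [-0.1, -0.6, 0.0]
width: 0.0681
time_s: 11.52
tcp_pos: [0.5187, 0.024, 0.2449]
tool_rot: [[0.095, 0.996, 0.003], [0.996, -0.095, -0.001], [-0.0, 0.003, -1.0]]
contact_force: [0.8, -0.3, -0.6]
width: 0.0855
time_s: 12.15
tcp_pos: [0.4988, -0.1769, 0.2438]
tool_rot: [[0.102, 0.995, 0.001], [0.995, -0.102, -0.001], [-0.001, 0.001, -1.0]]
contact_force: [-0.1, 1.5, 0.6]
width: 0.0851
t 12.3 at [ 0.4991 -0.1734  0.2432] F [ 0.0554 -0.5674 -0.1845] w 0.0855 yaw -5.54
ROW [ 0.0004 -0.0003  0.    ] [-0.3232  0.0711  0.0864] dist 0.17099419503126237
```

View pics/s7.png

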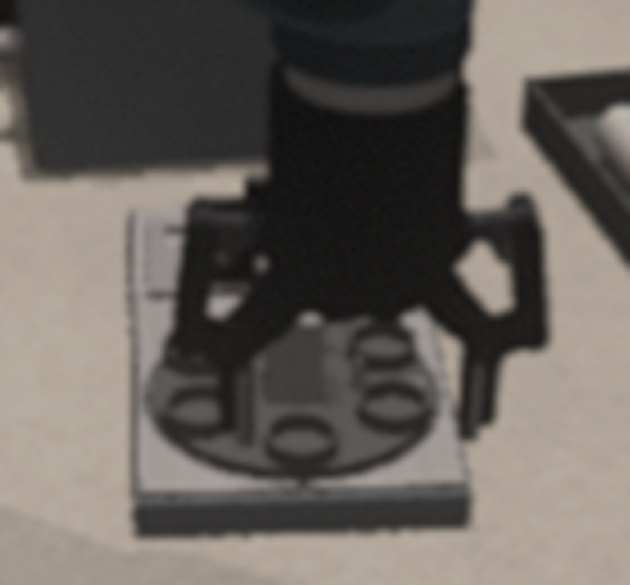

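View pics/t7.png

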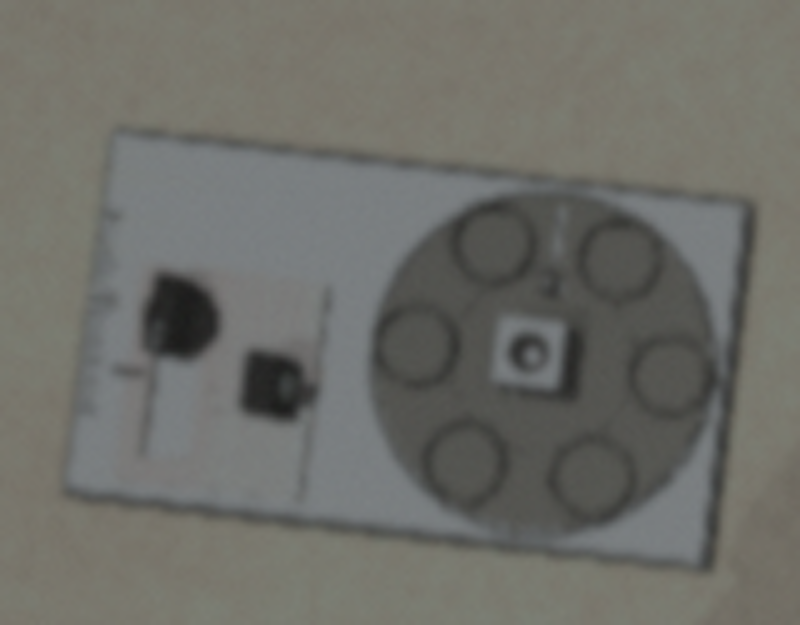

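View pics/t7f.png

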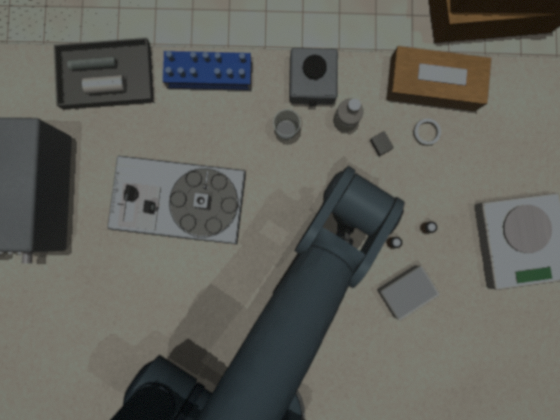

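Run:
```python
from h import *
go((.4805,-.4214,.15),-5.6)
snap("side","s8",(230,230,400,390),3.7)
```

```text
t 12.3 at [ 0.4991 -0.1734  0.2432] F [ 0.0554 -0.5674 -0.1845] w 0.0855 yaw -5.54
ROW [ 0.0004 -0.0003  0.0014] [-0.4972  0.0107  0.1864] dist 0.26555349182947263
```

View pics/s8.png

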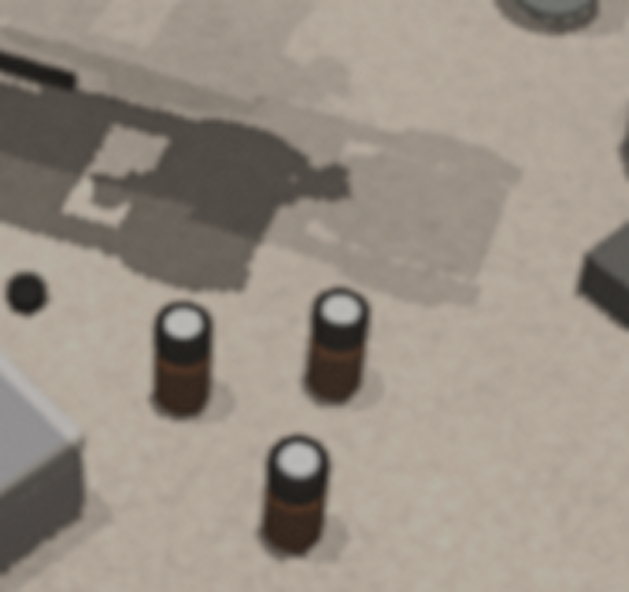

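```bash
python3 -m creep '[0,0,0,-0.4972,0.0107,0.1,0.3,0,0,0,-0.4972,0.0107,0.186,0.3,0,0,0,-0.4972,0.0107,0.186,0.3,0,0,0,-0.4972,0.0107,0.186,0.3,0,0,0,-0.4972,0.0107,0.186,0.3]'
python3 - <<'E'
from h import *
print([onz("top",p,.03) for p in((378,290),(420,265),(438,290),(397,319))])
snap("side","s9",(230,230,400,390),3.7)
go((.4805,-.4214,.05),-5.6)
E
```

```text
time_s: 12.98
tcp_pos: [0.4797, -0.4229, 0.1479]
tool_rot: [[0.098, 0.995, -0.002], [0.995, -0.098, 0.002], [0.002, -0.002, -1.0]]
contact_force: [0.5, 0.2, -1.0]
width: 0.0556
[array([ 0.3202, -0.2939,  0.03  ]), array([ 0.3846, -0.3996,  0.03  ]), array([ 0.3229, -0.4454,  0.03  ]), array([ 0.2492, -0.3423,  0.03  ])]
t 13.03 at [ 0.4798 -0.4232  0.148 ] F [-0.7689 -0.1937  0.0713] w 0.0559 yaw -5.62
ROW [-0.0022 -0.0017 -0.0005] [0.0035 0.0015 0.1961] dist 0.09805586423630477
```

View pics/s9.png

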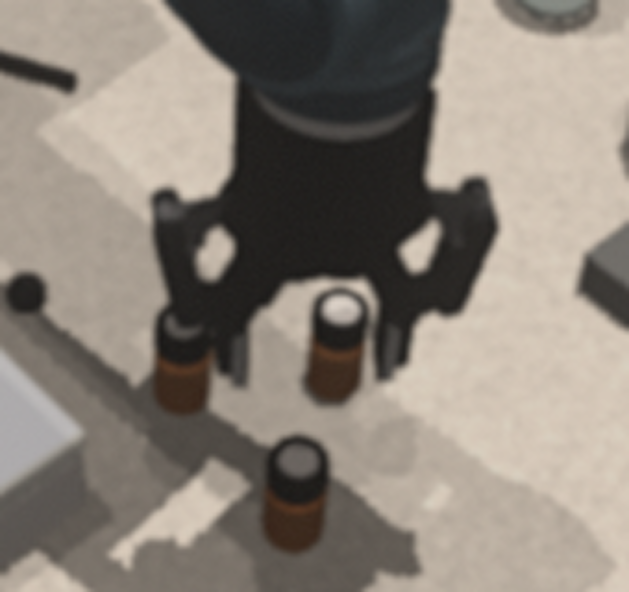

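```bash
python3 -m creep '[0,0,0,0.003,0.0015,0.08,0.3,0,0,0,0.003,0.0015,0.15,0.3,0,0,0,0.003,0.0015,0.195,0.3,0,0,0,0.003,0.0015,0.195,0.3]'
python3 -m creep '[0,0,0,0,0,0,-1,0,0,0,0,0,0,-1,0,0,0,0,0,0,-1,0,0,0,0,0,0,-1]' 30
python3 - <<'E'
from h import *
snap("side","s10",(230,230,400,390),3.7)
go((.4805,-.4214,.16),-5.6)
E
```

```text
time_s: 13.52
tcp_pos: [0.4811, -0.4187, 0.0513]
tool_rot: [[0.095, 0.995, -0.002], [0.995, -0.095, 0.002], [0.002, -0.002, -1.0]]
contact_force: [0.4, 0.2, 1.1]
width: 0.0555
time_s: 14.02
tcp_pos: [0.4821, -0.4217, 0.0544]
tool_rot: [[0.097, 0.995, 0.002], [0.995, -0.097, -0.002], [-0.002, 0.003, -1.0]]
contact_force: [0.8, 0.7, 6.4]
width: 0.0289
t 14.07 at [ 0.4821 -0.4217  0.0544] F [-0.0709  1.1723  6.0051] w 0.0293 yaw -5.57
ROW [0.0032 0.0027 0.0006] [-0.0003 -0.0028 -0.2112] dist 0.10560309094143881
```

View pics/s10.png

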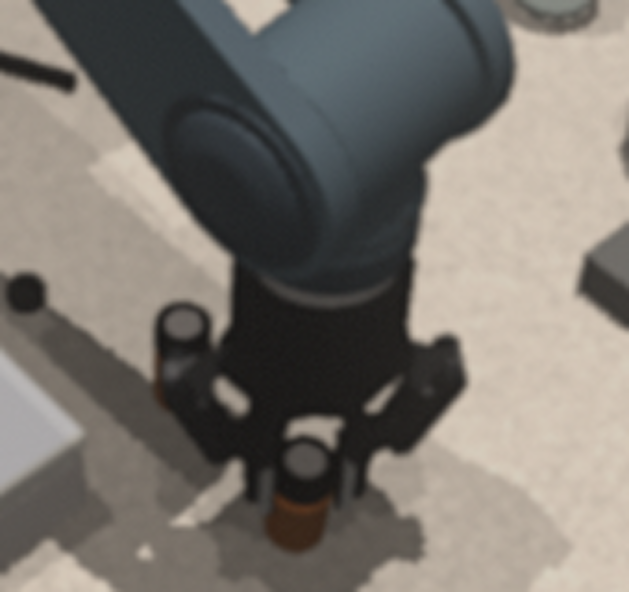

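```bash
python3 -m creep '[0,0,0,0,0,-0.08,-1,0,0,0,0,0,-0.16,-1,0,0,0,0,0,-0.24,-1,0,0,0,0,0,-0.25,-1,0,0,0,0,0,-0.25,-1]'
python3 - <<'E'
from h import *
snap("side","s11",(230,200,400,360),3.7)
go((.5243,.0833,.18),-5.6)
E
```

```text
time_s: 14.7
tcp_pos: [0.4808, -0.4203, 0.1767]
tool_rot: [[0.097, 0.995, -0.001], [0.995, -0.097, 0.001], [0.001, -0.001, -1.0]]
contact_force: [0.1, -0.0, -1.4]
width: 0.0291
t 14.75 at [ 0.4805 -0.4199  0.1756] F [ 0.3533 -0.0813 -1.5602] w 0.0292 yaw -5.56
ROW [-0.0026 -0.0026  0.0008] [ 1.0101 -0.0104 -0.0067] dist 0.5050977536662059
```

View pics/s11.png

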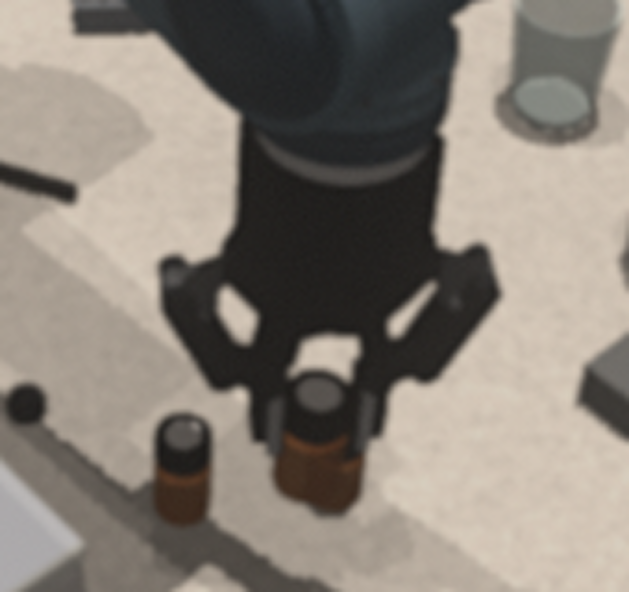

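```bash
python3 -m creep '[0,0,0,0.505,-0.0052,-0.0067,-1,0,0,0,0.505,-0.0052,-0.0067,-1,0,0,0,0.505,-0.0052,-0.0067,-1,0,0,0,0.505,-0.0052,-0.0067,-1,0,0,0,0.505,-0.0052,-0.0067,-1]'
python3 -m creep '[0,0,0,0.505,-0.0052,-0.0067,-1,0,0,0,0.505,-0.0052,-0.0067,-1,0,0,0,0.505,-0.0052,-0.0067,-1,0,0,0,0.505,-0.0052,-0.0067,-1,0,0,0,0.505,-0.0052,-0.0067,-1]'
python3 - <<'E'
from h import *
snap("side","s12",(220,90,380,250),3.7)
go((.5243,.0833,.18),-5.6)
E
```

```text
time_s: 15.38
tcp_pos: [0.5018, -0.1648, 0.1783]
tool_rot: [[0.092, 0.996, -0.004], [0.996, -0.092, 0.003], [0.002, -0.004, -1.0]]
contact_force: [0.8, -0.1, -0.8]
width: 0.0295
time_s: 16.0
tcp_pos: [0.5242, 0.0853, 0.1825]
tool_rot: [[0.092, 0.996, -0.003], [0.996, -0.092, 0.0], [0.0, -0.003, -1.0]]
contact_force: [-0.8, -1.4, 0.1]
width: 0.0295
t 16.05 at [0.5243 0.0837 0.1826] F [ 0.3095 -0.6814 -0.3706] w 0.0293 yaw -5.4
ROW [-0.0033  0.0006  0.0045] [-0.0008 -0.      0.0052] dist 0.0026257641312290333
```

View pics/s12.png

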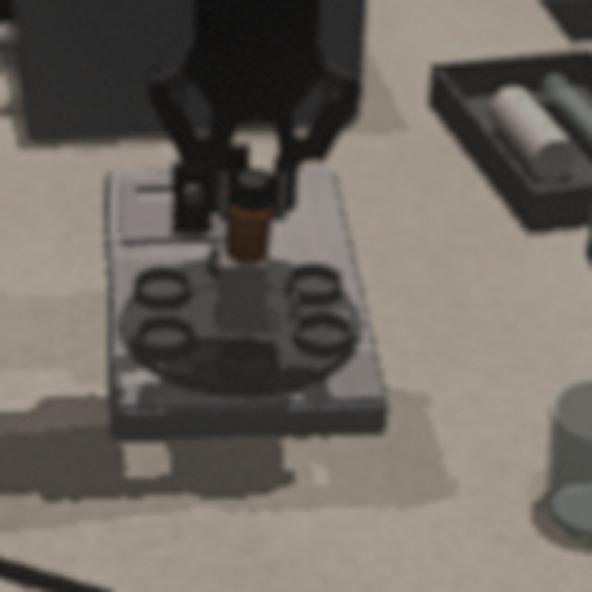

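Run:
```python
from fit import *
ang=np.radians([30,90,150,210,270,330]); L=[(.064*np.cos(a),.064*np.sin(a),.049) for a in ang]
t=[(493,245),(417,346),(466,462),(592,477),(671,374),(620,259)]
o=[("top",L[i],np.array([95+t[i][0]/5,130+t[i][1]/5])) for i in range(6)]
o+=[("side",L[i],np.array([220+x/4.5,90+y/4.5])) for i,x,y in((4,301,438),(5,393,405),(3,197,405),(0,382,345))]
for c in(("side","top"),("top",),("side",)): print(fit(o,[.53,.147,-.098],c))
```

```text
(array([ 0.5302,  0.145 , -0.0919]), array([0.6974, 0.325 , 0.195 , 0.6922, 0.4278, 0.5678, 1.4201, 1.7972,
       0.6797, 1.8546]))
(array([ 0.5296,  0.1459, -0.0911]), array([0.4561, 0.3831, 0.3721, 0.3384, 0.1672, 0.3469]))
(array([ 0.5307,  0.1385, -0.1103]), array([0.4589, 0.1801, 0.499 , 0.3738]))
```

```bash
python3 -m creep '[0,0,0,-0.002,0,0.05,-1,0,0,0,-0.002,0,0.1,-1,0,0,0,-0.002,0,0.14,-1,0,0,0,-0.002,0,0.14,-1]'
python3 - <<'E'
from h import *
go((.5243,.0825,.097),-5.6)
snap("side","s13",(220,90,380,250),3.7)
E
```

```text
time_s: 16.55
tcp_pos: [0.5233, 0.0798, 0.1116]
tool_rot: [[0.099, 0.995, -0.006], [0.995, -0.099, -0.0], [-0.001, -0.005, -1.0]]
contact_force: [0.2, -0.0, -0.3]
width: 0.0293
t 16.55 at [0.5233 0.0798 0.1116] F [ 0.1625 -0.0177 -0.3431] w 0.0293 yaw -5.71
ROW [-0.007   0.0007 -0.0024] [0.0056 0.0017 0.0293] dist 0.014927863448644019
```

View pics/s13.png

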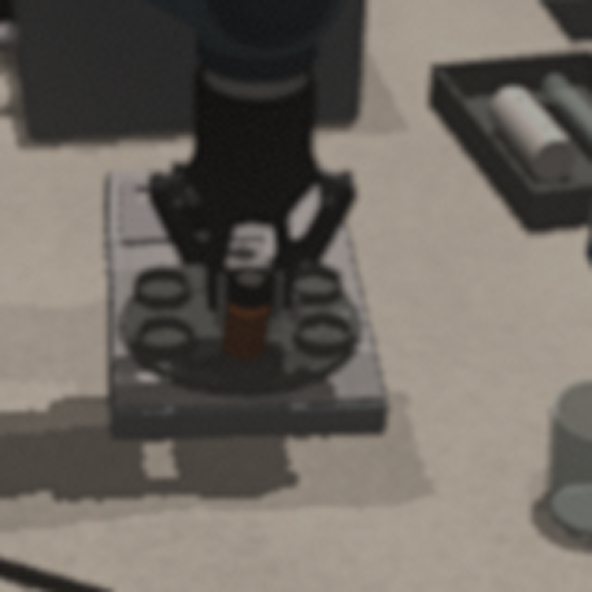

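```bash
python3 -m creep '[0,0,0,0,0,0,-1,0,0,0,0,0,0,-1]'
python3 - <<'E'
from h import *
go((.5243,.0825,.097),-5.6)
E
```

```text
time_s: 16.85
tcp_pos: [0.5256, 0.0812, 0.1152]
tool_rot: [[0.097, 0.995, 0.002], [0.995, -0.097, -0.0], [-0.0, 0.002, -1.0]]
contact_force: [-0.1, 0.1, -0.9]
width: 0.0293
t 16.85 at [0.5256 0.0812 0.1152] F [-0.0932  0.128  -0.8979] w 0.0293 yaw -5.58
ROW [0.0024 0.     0.0004] [ 0.0024 -0.0028  0.0363] dist 0.018247524840173883
```

```bash
python3 -m creep '[0,0,0,0.0024,-0.0028,0.012,-1,0,0,0,0.0024,-0.0028,0.024,-1,0,0,0,0.0024,-0.0028,0.036,-1,0,0,0,0.0024,-0.0028,0.036,-1]'
python3 - <<'E'
from h import *
go((.5243,.0825,.0905),-5.6)
E
```

```text
time_s: 17.35
tcp_pos: [0.5233, 0.0829, 0.0954]
tool_rot: [[0.097, 0.995, -0.001], [0.995, -0.097, 0.0], [0.0, -0.001, -1.0]]
contact_force: [-0.1, -0.1, -1.7]
width: 0.0293
t 17.35 at [0.5233 0.0829 0.0954] F [-0.1393 -0.0818 -1.6856] w 0.0293 yaw -5.56
ROW [-0.0012 -0.0001  0.0008] [-0.0007  0.0021  0.0099] dist 0.005068961425376945
```

No contact; inside the cup. Last 5 mm.

```bash
python3 -m creep '[0,0,0,0,0.001,0.005,-1,0,0,0,0,0.001,0.01,-1,0,0,0,0,0.001,0.01,-1]'
python3 - <<'E'
from h import *
go((.5243,.0825,.0905),-5.6)
E
```

```text
time_s: 17.73
tcp_pos: [0.5238, 0.0828, 0.0909]
tool_rot: [[0.097, 0.995, -0.001], [0.995, -0.097, -0.0], [-0.0, -0.001, -1.0]]
contact_force: [-0.1, -0.3, -0.2]
width: 0.0295
t 17.73 at [0.5238 0.0828 0.0909] F [-0.1352 -0.3383 -0.1945] w 0.0295 yaw -5.56
ROW [-0.0009  0.0001  0.0009] [-0.0005  0.001   0.0007] dist 0.0006590238111363474
```

```bash
python3 -m creep '[0,0,0,0,0,0.001,-0.2,0,0,0,0,0,0.001,0.1,0,0,0,0,0,0.001,0.1]'
python3 -m creep '[0,0,0,0,0,-0.04,0.1,0,0,0,0,0,-0.1,0.1,0,0,0,0,0,-0.2,0.1,0,0,0,-0.1,0,-0.22,0.3,0,0,0,-0.2,0,-0.22,0.3]'
python3 -m creep '[0,0,0,-0.1,0,0,0.3,0,0,0,-0.2,0,0,0.3,0,0,0,-0.3,0,0,0.3,0,0,0,-0.4,0,0,0.3,0,0,0,-0.5,0,0,0.3]'
python3 - <<'E'
from h import *
snap("side","s14",(220,90,380,250),3.7);im=snap("top","t14")
go((.5194,-.3377,.15),-5.6)
E
```

```text
time_s: 18.1
tcp_pos: [0.5242, 0.0828, 0.0908]
tool_rot: [[0.097, 0.995, 0.0], [0.995, -0.097, -0.0], [0.0, 0.0, -1.0]]
contact_force: [-0.5, -1.2, -0.1]
width: 0.0467
time_s: 18.73
tcp_pos: [0.5152, -0.0177, 0.2027]
tool_rot: [[0.095, 0.995, 0.004], [0.995, -0.095, -0.001], [-0.001, 0.004, -1.0]]
contact_force: [1.0, 0.5, 0.0]
width: 0.0556
time_s: 19.35
tcp_pos: [0.4898, -0.2672, 0.2009]
tool_rot: [[0.097, 0.995, 0.0], [0.995, -0.097, -0.0], [-0.0, 0.001, -1.0]]
contact_force: [0.8, -0.6, -0.5]
width: 0.0557
t 19.45 at [ 0.4896 -0.2697  0.2011] F [ 0.2756  0.8138 -1.0714] w 0.0556 yaw -5.84
ROW [ 0.0011  0.0021 -0.0054] [-0.1291  0.073   0.1025] dist 0.09014974226904797
```

View pics/s14.png

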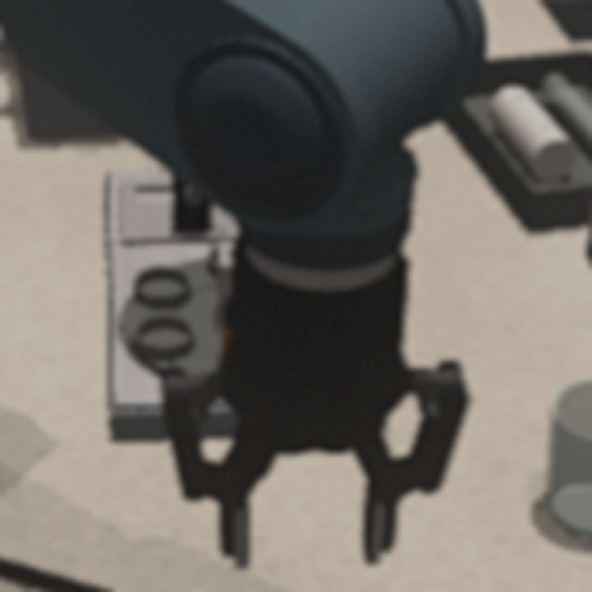

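View pics/t14.png

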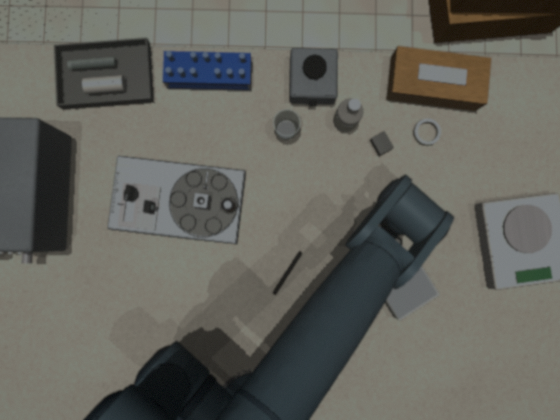

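```bash
python3 -m creep '[0,0,0,-0.1291,0.073,0.1025,0.3,0,0,0,-0.1291,0.073,0.1025,0.3,0,0,0,-0.1291,0.073,0.1025,0.3,0,0,0,-0.1291,0.073,0.1025,0.3]'
python3 - <<'E'
from h import *
snap("side","s15",(230,230,400,390),3.7)
go((.5194,-.3377,.05),-5.6)
E
```

```text
time_s: 19.95
tcp_pos: [0.5204, -0.3323, 0.1499]
tool_rot: [[0.096, 0.995, 0.0], [0.995, -0.096, 0.0], [0.0, 0.0, -1.0]]
contact_force: [-0.1, 0.8, 1.3]
width: 0.0556
t 20.0 at [ 0.5205 -0.3324  0.1504] F [ 0.5839  0.355  -0.3242] w 0.055 yaw -5.5
ROW [0.0011 0.0005 0.0022] [-0.0108 -0.0014  0.2007] dist 0.1005062027413118
```

View pics/s15.png

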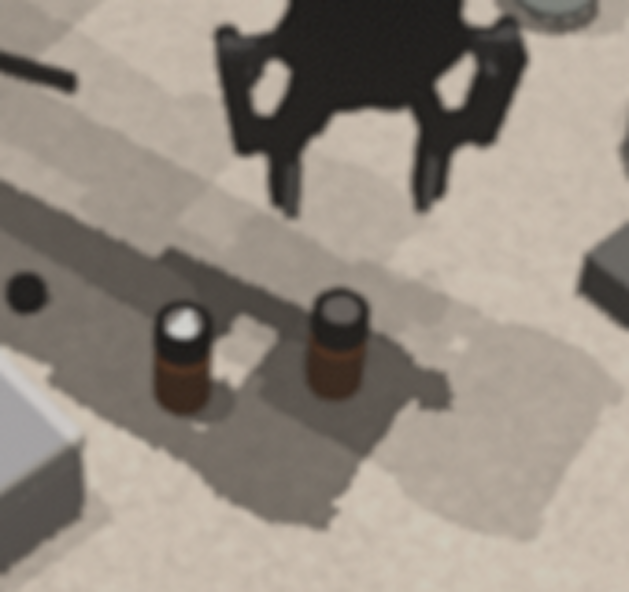

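```bash
python3 -m creep '[0,0,0,-0.0108,-0.001,0.08,0.3,0,0,0,-0.0108,-0.001,0.15,0.3,0,0,0,-0.0108,-0.001,0.198,0.3,0,0,0,-0.0108,-0.001,0.198,0.3,0,0,0,-0.0108,-0.001,0.198,0.3]'
python3 -c "
from h import *
go((.5194,-.3377,.05),-5.6)"
```

```text
time_s: 20.62
tcp_pos: [0.5201, -0.3389, 0.0523]
tool_rot: [[0.096, 0.995, 0.002], [0.995, -0.096, -0.002], [-0.002, 0.002, -1.0]]
contact_force: [0.3, -0.5, 0.2]
width: 0.0555
t 20.62 at [ 0.5201 -0.3389  0.0523] F [ 0.3014 -0.4791  0.1776] w 0.0555 yaw -5.53
ROW [0.0028 0.0022 0.0017] [ 0.0023 -0.0017  0.0046] dist 0.0027138928075299087
```

```bash
python3 -m creep '[0,0,0,0.002,-0.001,0,0.3,0,0,0,0.002,-0.001,0,-1,0,0,0,0.002,-0.001,0,-1,0,0,0,0.002,-0.001,0,-1,0,0,0,0.002,-0.001,0,-1]' 30
python3 -m creep '[0,0,0,0,0,0,-1]'
python3 -m creep '[0,0,0,0,0,-0.08,-1,0,0,0,0,0,-0.16,-1,0,0,0,0,0,-0.25,-1,0,0,0,0,0,-0.25,-1,0,0,0,0,0,-0.25,-1]'
python3 - <<'E'
from h import *
ax,ay,y0=.5303,.1468,-.0975
for i,a in enumerate([30,90,150,210,270,330]):
    t=np.radians(a)+y0; print(i,ax+.064*np.cos(t),ay+.064*np.sin(t))
go((.5887,.1727,.185),-5.6)
snap("side","s16",(230,200,400,360),3.7)
E
```

```text
time_s: 21.25
tcp_pos: [0.5192, -0.338, 0.0513]
tool_rot: [[0.097, 0.995, 0.001], [0.995, -0.097, -0.001], [-0.001, 0.001, -1.0]]
contact_force: [-2.1, 2.2, 6.5]
width: 0.0288
time_s: 21.38
tcp_pos: [0.5192, -0.338, 0.0513]
tool_rot: [[0.097, 0.995, 0.001], [0.995, -0.097, -0.001], [-0.001, 0.001, -1.0]]
contact_force: [-1.7, 2.0, 5.9]
width: 0.0291
time_s: 22.0
tcp_pos: [0.5183, -0.3372, 0.1743]
tool_rot: [[0.097, 0.995, -0.001], [0.995, -0.097, 0.001], [0.001, -0.001, -1.0]]
contact_force: [-0.1, 0.6, -0.5]
width: 0.0291
0 0.5885774486450885 0.17325257982539835
1 0.5365301181981136 0.21049604090708884
2 0.47825266955302503 0.1840434610816905
3 0.4720225513549115 0.12034742017460168
4 0.5240698818018864 0.08310395909291117
5 0.582347330446975 0.10955653891830949
t 22.0 at [ 0.5183 -0.3372  0.1743] F [-0.1314  0.5539 -0.5011] w 0.0291 yaw -5.56
ROW [-0.0016 -0.0012  0.0008] [ 1.0287  0.0412 -0.0204] dist 0.5148414323374723
```

View pics/s16.png

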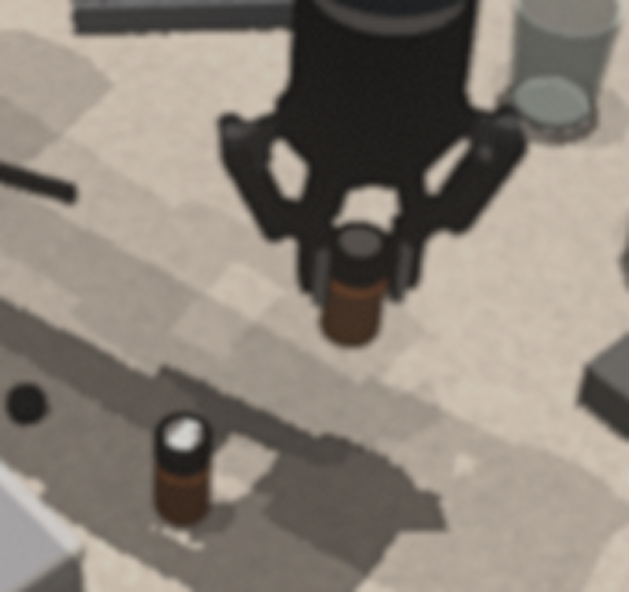

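```bash
python3 -m creep '[0,0,0,0.514,0.0206,0,-1,0,0,0,0.514,0.0206,0,-1,0,0,0,0.514,0.0206,0,-1,0,0,0,0.514,0.0206,0,-1,0,0,0,0.514,0.0206,0,-1]'
python3 -m creep '[0,0,0,0.514,0.0206,0,-1,0,0,0,0.514,0.0206,0,-1,0,0,0,0.514,0.0206,0,-1,0,0,0,0.514,0.0206,0,-1,0,0,0,0.514,0.0206,0,-1]'
python3 -m creep '[0,0,0,0,0,0,-1,0,0,0,0,0,0,-1]'
python3 - <<'E'
from h import *
go((.5887,.1727,.110),-5.6)
E
```

```text
time_s: 22.68
tcp_pos: [0.5528, -0.0789, 0.1731]
tool_rot: [[0.092, 0.996, -0.004], [0.996, -0.092, 0.002], [0.001, -0.004, -1.0]]
contact_force: [-0.7, 0.1, -1.0]
width: 0.029
time_s: 23.3
tcp_pos: [0.5885, 0.1746, 0.1737]
tool_rot: [[0.093, 0.996, -0.002], [0.996, -0.093, -0.0], [-0.0, -0.002, -1.0]]
contact_force: [-0.1, -0.5, -0.3]
width: 0.0293
time_s: 23.55
tcp_pos: [0.589, 0.1703, 0.1747]
tool_rot: [[0.099, 0.995, -0.001], [0.995, -0.099, -0.0], [-0.001, -0.001, -1.0]]
contact_force: [0.4, 0.6, -0.7]
width: 0.0289
t 23.55 at [0.589  0.1703 0.1747] F [ 0.4354  0.6262 -0.6669] w 0.0289 yaw -5.68
ROW [-0.0016  0.0008 -0.0017] [ 0.0048 -0.0009  0.1293] dist 0.06469843120433932
```

```bash
python3 -m creep '[0,0,0,0.004,-0.001,0.05,-1,0,0,0,0.004,-0.001,0.1,-1,0,0,0,0.004,-0.001,0.125,-1,0,0,0,0.004,-0.001,0.125,-1,0,0,0,0.004,-0.001,0.125,-1]'
python3 -m creep '[0,0,0,0,0,0,-1,0,0,0,0,0,0,-1]'
python3 - <<'E'
from h import *
go((.5887,.1727,.094),-5.6)
snap("side","s17",(220,90,380,250),3.7)
E
```

```text
time_s: 24.18
tcp_pos: [0.5896, 0.1737, 0.114]
tool_rot: [[0.098, 0.995, 0.002], [0.995, -0.098, 0.0], [0.0, 0.002, -1.0]]
contact_force: [-0.4, 0.5, -0.7]
width: 0.0294
time_s: 24.42
tcp_pos: [0.5892, 0.1741, 0.1136]
tool_rot: [[0.097, 0.995, 0.001], [0.995, -0.097, 0.0], [0.0, 0.001, -1.0]]
contact_force: [-0.5, 0.3, -1.0]
width: 0.029
t 24.43 at [0.5892 0.1741 0.1136] F [-0.547   0.2635 -1.0256] w 0.029 yaw -5.56
ROW [ 0.0016 -0.0003  0.001 ] [-0.0029 -0.0008  0.0393] dist 0.019702186829645956
```

View pics/s17.png

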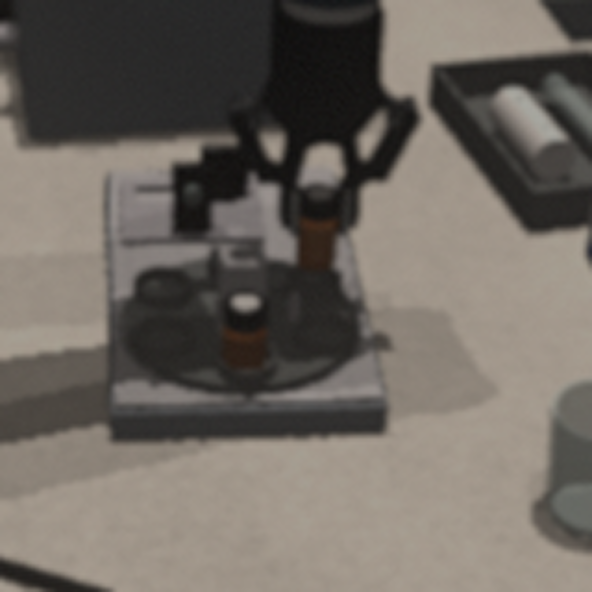

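```bash
python3 -m creep '[0,0,0,-0.0025,-0.001,0.012,-1,0,0,0,-0.0025,-0.001,0.024,-1,0,0,0,-0.0025,-0.001,0.038,-1,0,0,0,-0.0025,-0.001,0.038,-1]'
python3 -m creep '[0,0,0,0,0,0.006,-1,0,0,0,0,0,0.012,-1,0,0,0,0,0,0.012,-1]'
python3 -c "
from h import *
go((.5887,.1727,.0875),-5.6)"
```

```text
time_s: 24.98
tcp_pos: [0.5875, 0.1728, 0.0927]
tool_rot: [[0.097, 0.995, -0.002], [0.995, -0.097, -0.0], [-0.0, -0.002, -1.0]]
contact_force: [0.4, 0.3, -1.6]
width: 0.029
time_s: 25.35
tcp_pos: [0.588, 0.1728, 0.0876]
tool_rot: [[0.097, 0.995, -0.001], [0.995, -0.097, -0.0], [-0.0, -0.001, -1.0]]
contact_force: [0.2, -0.3, -0.0]
width: 0.0292
t 25.35 at [0.588  0.1728 0.0876] F [ 0.1986 -0.2566 -0.0228] w 0.0292 yaw -5.56
ROW [-0.0007  0.0001  0.0009] [-0.      0.0014  0.0002] dist 0.0007085173698354151
```

```bash
python3 -m creep '[0,0,0,0,0,0.001,-0.2,0,0,0,0,0,0.001,0.1,0,0,0,0,0,0.001,0.1]'
python3 -m creep '[0,0,0,0,0,-0.04,0.1,0,0,0,0,0,-0.1,0.1,0,0,0,0,0,-0.2,0.1,0,0,0,-0.1,0,-0.23,0.3,0,0,0,-0.2,0,-0.23,0.3]'
python3 -m creep '[0,0,0,-0.4,-0.12,0,0.3,0,0,0,-0.4,-0.12,0,0.3,0,0,0,-0.4,-0.12,0,0.3,0,0,0,-0.5,-0.12,0,0.3,0,0,0,-0.5,-0.12,0,0.3]'
python3 - <<'E'
from h import *
go((.441,-.334,.15),-5.6)
E
```

```text
time_s: 25.72
tcp_pos: [0.5884, 0.1728, 0.0876]
tool_rot: [[0.097, 0.995, 0.0], [0.995, -0.097, 0.0], [0.0, 0.0, -1.0]]
contact_force: [-0.3, 1.0, 0.5]
width: 0.0473
time_s: 26.35
tcp_pos: [0.5799, 0.0725, 0.2067]
tool_rot: [[0.095, 0.995, 0.007], [0.995, -0.095, -0.001], [0.0, 0.007, -1.0]]
contact_force: [1.0, -0.7, -1.1]
width: 0.0556
time_s: 26.98
tcp_pos: [0.4942, -0.1732, 0.2044]
tool_rot: [[0.102, 0.995, 0.002], [0.995, -0.102, -0.002], [-0.002, 0.003, -1.0]]
contact_force: [0.4, 0.3, -0.4]
width: 0.0556
t 26.98 at [ 0.4942 -0.1732  0.2044] F [ 0.4133  0.3236 -0.3772] w 0.0556 yaw -5.85
ROW [ 0.0033  0.0021 -0.0056] [-0.3306 -0.0734  0.1091] dist 0.17790257109619623
```

```bash
python3 -m creep '[0,0,0,-0.333,-0.0734,0.1091,0.3,0,0,0,-0.333,-0.0734,0.1091,0.3,0,0,0,-0.333,-0.0734,0.1091,0.3,0,0,0,-0.333,-0.0734,0.1091,0.3,0,0,0,-0.333,-0.0734,0.1091,0.3]'
python3 - <<'E'
from h import *
snap("side","s18",(200,100,400,390),2); 
go((.441,-.334,.048),-5.6)
E
```

```text
time_s: 27.6
tcp_pos: [0.4425, -0.3313, 0.1486]
tool_rot: [[0.096, 0.995, 0.001], [0.995, -0.096, -0.0], [-0.0, 0.001, -1.0]]
contact_force: [0.2, 0.5, 0.6]
width: 0.056
t 27.65 at [ 0.4427 -0.3309  0.1487] F [ 0.2948 -0.3135  0.3315] w 0.0553 yaw -5.47
ROW [0.0011 0.0005 0.0028] [-0.0064 -0.003   0.2014] dist 0.10077416346867137
```

View pics/s18.png

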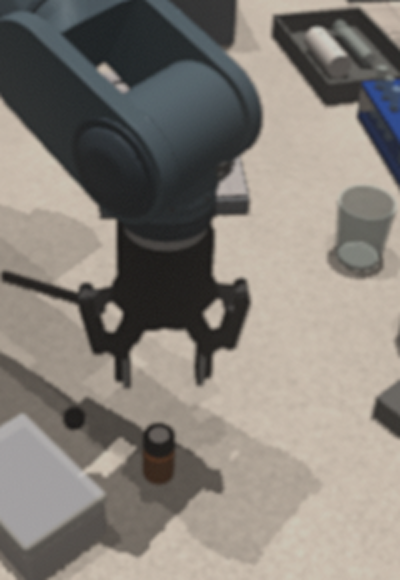

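```bash
python3 -m creep '[0,0,0,-0.0064,-0.003,0.08,0.3,0,0,0,-0.0064,-0.003,0.15,0.3,0,0,0,-0.0064,-0.003,0.199,0.3,0,0,0,-0.0064,-0.003,0.199,0.3,0,0,0,-0.0064,-0.003,0.199,0.3]'
python3 -c "
from h import *
go((.441,-.334,.05),-5.6)"
```

```text
time_s: 28.28
tcp_pos: [0.4413, -0.3349, 0.0499]
tool_rot: [[0.095, 0.995, 0.002], [0.995, -0.095, -0.002], [-0.002, 0.002, -1.0]]
contact_force: [0.3, -0.2, -0.0]
width: 0.0557
t 28.27 at [ 0.4413 -0.3349  0.0499] F [ 0.3077 -0.1842 -0.0245] w 0.0557 yaw -5.48
ROW [0.0023 0.002  0.0028] [ 0.0017 -0.0008 -0.0002] dist 0.0009502478378351767
```

```bash
python3 -m creep '[0,0,0,0.001,0,0,0.3,0,0,0,0.001,0,0,-1,0,0,0,0.001,0,0,-1,0,0,0,0.001,0,0,-1,0,0,0,0.001,0,0,-1]' 30
python3 -m creep '[0,0,0,0,0,0,-1]'
python3 -m creep '[0,0,0,0,0,-0.08,-1,0,0,0,0,0,-0.16,-1,0,0,0,0,0,-0.25,-1,0,0,0,0,0,-0.26,-1,0,0,0,0,0,-0.26,-1]'
python3 - <<'E'
from h import *
go((.4783,.1838,.185),-5.6)
snap("side","s19",(200,180,400,390),3)
E
```

```text
time_s: 28.9
tcp_pos: [0.4405, -0.3348, 0.0492]
tool_rot: [[0.097, 0.995, 0.001], [0.995, -0.097, -0.001], [-0.0, 0.001, -1.0]]
contact_force: [-0.7, 1.1, 6.0]
width: 0.0289
time_s: 29.02
tcp_pos: [0.4405, -0.3348, 0.0492]
tool_rot: [[0.097, 0.995, 0.001], [0.995, -0.097, -0.001], [-0.0, 0.001, -1.0]]
contact_force: [-1.3, 1.6, 5.2]
width: 0.0293
time_s: 29.65
tcp_pos: [0.4399, -0.3342, 0.1778]
tool_rot: [[0.097, 0.995, -0.0], [0.995, -0.097, 0.0], [0.0, -0.0, -1.0]]
contact_force: [0.1, 0.4, -2.5]
width: 0.0293
t 29.65 at [ 0.4399 -0.3342  0.1778] F [ 0.0698  0.3814 -2.5399] w 0.0293 yaw -5.57
ROW [-0.0005 -0.0005  0.0007] [ 1.0386 -0.024  -0.014 ] dist 0.5194704265011667
```

View pics/s19.png

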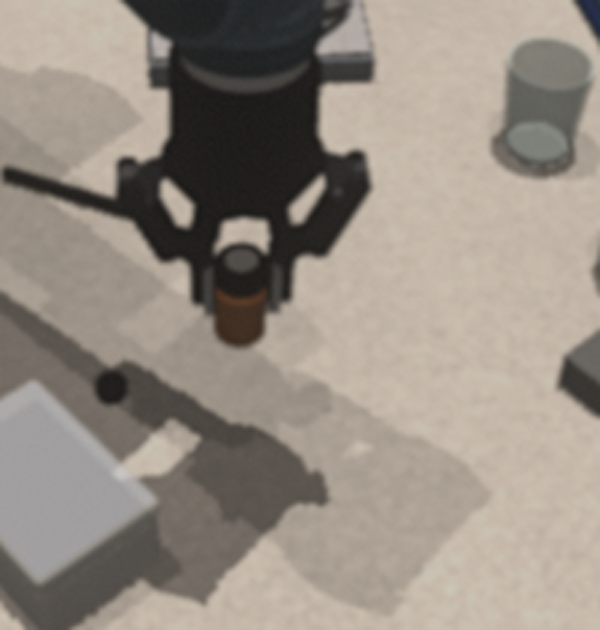

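```bash
python3 -m creep '[0,0,0,0.519,-0.012,0,-1,0,0,0,0.519,-0.012,0,-1,0,0,0,0.519,-0.012,0,-1,0,0,0,0.519,-0.012,0,-1,0,0,0,0.519,-0.012,0,-1]'
python3 -m creep '[0,0,0,0.519,-0.012,0,-1,0,0,0,0.519,-0.012,0,-1,0,0,0,0.519,-0.012,0,-1,0,0,0,0.519,-0.012,0,-1,0,0,0,0.519,-0.012,0,-1]'
python3 -m creep '[0,0,0,0,0,0,-1,0,0,0,0,0,0,-1,0,0,0,0,0,0,-1]'
python3 - <<'E'
from h import *
go((.4783,.1838,.110),-5.6)
E
```

```text
time_s: 30.32
tcp_pos: [0.4578, -0.072, 0.176]
tool_rot: [[0.092, 0.996, -0.004], [0.996, -0.092, 0.002], [0.002, -0.004, -1.0]]
contact_force: [0.8, -0.8, -1.1]
width: 0.0292
time_s: 30.95
tcp_pos: [0.4778, 0.1855, 0.1768]
tool_rot: [[0.093, 0.996, -0.003], [0.996, -0.093, -0.0], [-0.001, -0.003, -1.0]]
contact_force: [0.1, -0.2, -0.8]
width: 0.0294
time_s: 31.32
tcp_pos: [0.4787, 0.1819, 0.1782]
tool_rot: [[0.099, 0.995, -0.0], [0.995, -0.099, -0.0], [-0.0, -0.0, -1.0]]
contact_force: [-0.2, 0.4, -0.8]
width: 0.029
t 31.32 at [0.4787 0.1819 0.1782] F [-0.2153  0.3841 -0.8154] w 0.029 yaw -5.7
ROW [-0.0003  0.0003 -0.0022] [ 0.0037 -0.0011  0.1363] dist 0.068200235100548
```

```bash
python3 -m creep '[0,0,0,0.003,-0.001,0.05,-1,0,0,0,0.003,-0.001,0.1,-1,0,0,0,0.003,-0.001,0.134,-1,0,0,0,0.003,-0.001,0.134,-1,0,0,0,0.003,-0.001,0.134,-1]'
python3 -m creep '[0,0,0,0,0,0,-1,0,0,0,0,0,0,-1]'
python3 - <<'E'
from h import *
go((.4783,.1838,.092),-5.6)
snap("side","s20",(220,90,380,250),3.7)
E
```

```text
time_s: 31.95
tcp_pos: [0.4789, 0.1847, 0.1123]
tool_rot: [[0.097, 0.995, 0.002], [0.995, -0.097, 0.0], [0.0, 0.002, -1.0]]
contact_force: [-0.2, 0.5, -0.4]
width: 0.0291
time_s: 32.2
tcp_pos: [0.4786, 0.1849, 0.1121]
tool_rot: [[0.097, 0.995, 0.001], [0.995, -0.097, 0.0], [0.0, 0.001, -1.0]]
contact_force: [-0.4, 0.3, -0.9]
width: 0.0292
t 32.2 at [0.4786 0.1849 0.1121] F [-0.3557  0.2749 -0.8671] w 0.0292 yaw -5.55
ROW [ 0.0018 -0.0004  0.001 ] [-0.0023 -0.0005  0.0402] dist 0.020122784906417515
```

View pics/s20.png

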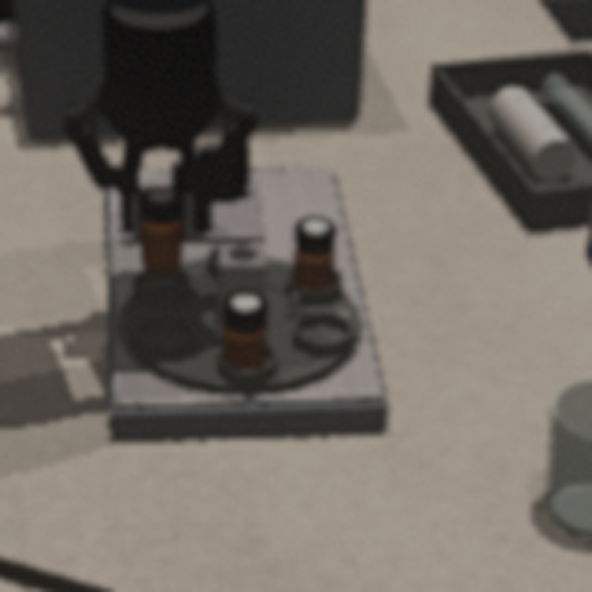

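```bash
python3 -m creep '[0,0,0,-0.002,-0.001,0.012,-1,0,0,0,-0.002,-0.001,0.024,-1,0,0,0,-0.002,-0.001,0.038,-1,0,0,0,-0.002,-0.001,0.038,-1]'
python3 -m creep '[0,0,0,0,0,0.006,-1,0,0,0,0,0,0.0135,-1,0,0,0,0,0,0.0135,-1]'
python3 -c "
from h import *
go((.4783,.1838,.0852),-5.6)"
```

```text
time_s: 32.75
tcp_pos: [0.4769, 0.1838, 0.0913]
tool_rot: [[0.097, 0.995, -0.002], [0.995, -0.097, -0.0], [-0.0, -0.002, -1.0]]
contact_force: [0.0, -0.3, 0.4]
width: 0.0296
time_s: 33.12
tcp_pos: [0.4775, 0.1839, 0.0855]
tool_rot: [[0.097, 0.995, -0.0], [0.995, -0.097, -0.0], [-0.0, -0.0, -1.0]]
contact_force: [0.1, 0.2, -0.6]
width: 0.0291
t 33.12 at [0.4775 0.1839 0.0855] F [ 0.0937  0.1906 -0.5771] w 0.0291 yaw -5.56
ROW [-0.0002  0.0001  0.0009] [-0.      0.0015  0.0005] dist 0.0007973897485861123
```

Release, rise and move clear toward −y for a look.

```bash
python3 -m creep '[0,0,0,0,0,0.001,-0.2,0,0,0,0,0,0.001,0.1,0,0,0,0,0,0.001,0.1]'
python3 -m creep '[0,0,0,0,0,-0.04,0.1,0,0,0,0,0,-0.1,0.1,0,0,0,0,0,-0.2,0.1,0,0,0,-0.1,0,-0.23,0.3,0,0,0,-0.2,0,-0.23,0.3]'
python3 -m creep '[0,0,0,-0.4,-0.1,-0.1,0.3,0,0,0,-0.4,-0.1,-0.1,0.3,0,0,0,-0.4,-0.1,-0.1,0.3,0,0,0,-0.5,-0.1,-0.1,0.3,0,0,0,-0.5,-0.1,-0.1,0.3]'
python3 - <<'E'
from h import *
snap("side","s21",(220,90,380,250),3.7);snap("top","t21",(95,130,255,255),5);snap("side","s21f")
E
```

```text
time_s: 33.5
tcp_pos: [0.4776, 0.1839, 0.0852]
tool_rot: [[0.097, 0.995, 0.0], [0.995, -0.097, 0.0], [0.0, 0.0, -1.0]]
contact_force: [0.4, 0.1, 0.1]
width: 0.0471
time_s: 34.12
tcp_pos: [0.4688, 0.0835, 0.2024]
tool_rot: [[0.095, 0.995, 0.005], [0.995, -0.095, -0.0], [0.0, 0.005, -1.0]]
contact_force: [0.2, -0.6, -0.1]
width: 0.0557
time_s: 34.75
tcp_pos: [0.3932, -0.1627, 0.251]
tool_rot: [[0.102, 0.995, 0.001], [0.995, -0.102, -0.001], [-0.001, 0.002, -1.0]]
contact_force: [-0.4, -0.9, 0.2]
width: 0.0555
```

View pics/s21.png

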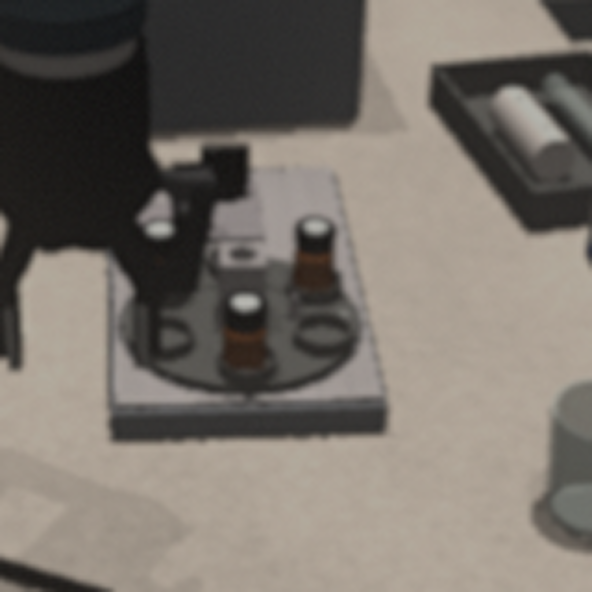

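View pics/t21.png

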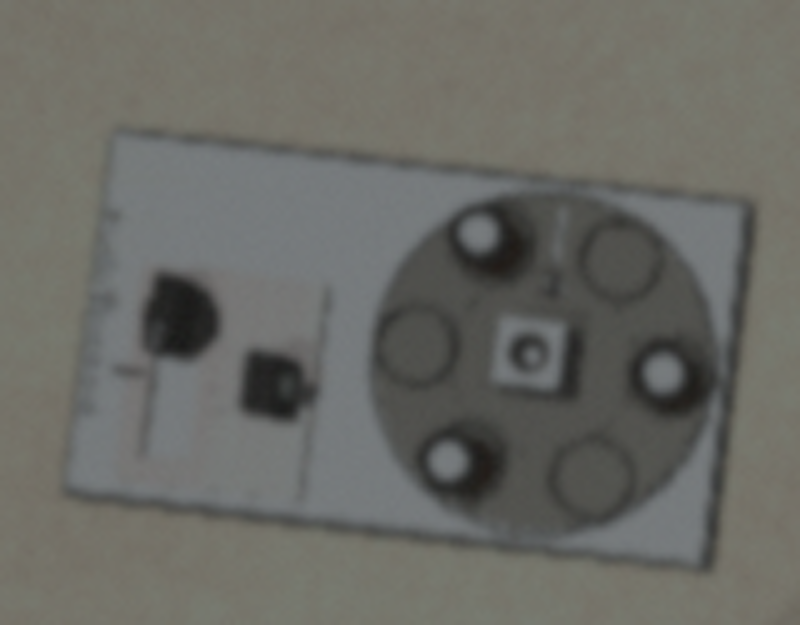

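View pics/s21f.png

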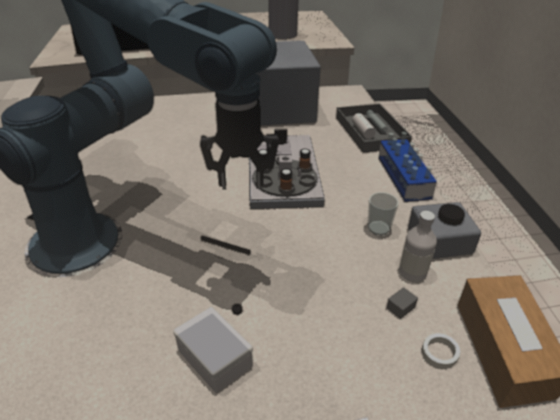

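Run:
```python
from h import *
ims=np.mean([eyes.get_image("top").astype(float) for _ in range(8)],0)
cr=ims[150:240,100:165]; cr=np.clip((cr-40)*2.0,0,255).astype(np.uint8)
cv2.imwrite("pics/t22.png",cv2.resize(cr,None,fx=9,fy=6.6*9/6.6*0.74,interpolation=cv2.INTER_CUBIC)[:,:,::-1])
ims=np.mean([eyes.get_image("side").astype(float) for _ in range(8)],0)
cr=ims[125:165,242:322]; cr=np.clip((cr-20)*1.3,0,255).astype(np.uint8)
cv2.imwrite("pics/s22.png",cv2.resize(cr,None,fx=9,fy=9,interpolation=cv2.INTER_CUBIC)[:,:,::-1])
t=[(481,232),(662,372),(449,460)]
for p,i in zip(t,(0,4,2)):
    a=np.radians([30,90,150,210,270,330][i])-.095
    print(i,onz("top",(95+p[0]/5,130+p[1]/5),.092)[:2]-np.array([.5297+.064*np.cos(a),.1459+.064*np.sin(a)]))
```

```text
0 [-0.0004 -0.0003]
4 [-0.0017  0.001 ]
2 [-0.0002  0.0008]
```

View pics/t22.png

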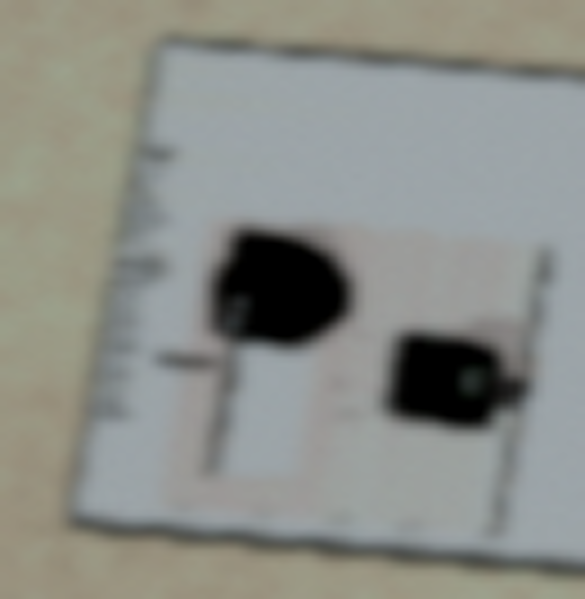

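View pics/s22.png

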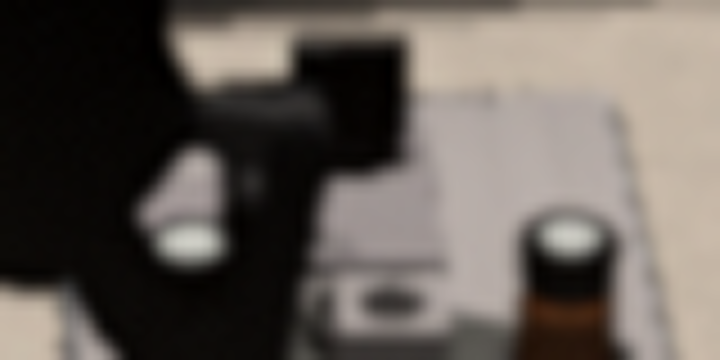

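```bash
python3 -m creep '[0,0,0,-0.2,-0.1,0,0.3,0,0,0,-0.2,-0.1,0,0.3,0,0,0,-0.2,-0.1,0,0.3]'
python3 - <<'E'
from h import *
ims=np.mean([eyes.get_image("top").astype(float) for _ in range(12)],0)
np.save("top.npy",ims)
cr=ims[152:235,103:128]; print(cr.min(),cr.max()); cr=np.clip((cr-60)*255/80,0,255).astype(np.uint8)
cr=np.rot90(cr,-1)
cv2.imwrite("pics/t23.png",cv2.resize(cr,None,fx=9.5,fy=12,interpolation=cv2.INTER_CUBIC)[:,:,::-1])
ims=np.mean([eyes.get_image("side").astype(float) for _ in range(12)],0)
np.save("side.npy",ims)
cr=ims[125:165,242:322]; cr=np.clip((cr-40)*1.6,0,255).astype(np.uint8)
cv2.imwrite("pics/s23.png",cv2.resize(cr,None,fx=10,fy=10,interpolation=cv2.INTER_CUBIC)[:,:,::-1])
c=np.array([.5303,.1455]); a=-.0965; R=np.array([[np.cos(a),np.sin(a)],[-np.sin(a),np.cos(a)]])
for n,p in(("tick1",(117.8,173)),("tick2",(116.1,190.1)),("tick3",(112.2,211.3)),("ptr",(120.6,204.05)),("ptrtip",(117.8,203.9))): print(n,R@(onz("top",p,.033)[:2]-c))
print("side",R@(onz("side",(296.6,135.4),.033)[:2]-c))
E
```

```text
time_s: 36.08
tcp_pos: [0.3331, -0.2565, 0.2503]
tool_rot: [[0.102, 0.995, 0.0], [0.995, -0.102, -0.001], [-0.001, 0.0, -1.0]]
contact_force: [1.0, 0.9, 0.2]
width: 0.0556
35.916666666666664 126.66666666666667
tick1 [0.0474 0.2267]
tick2 [0.004  0.2248]
tick3 [-0.05    0.2271]
ptr [-0.0295  0.2087]
ptrtip [-0.0299  0.2157]
side [0.0522 0.2224]
```

View pics/t23.png

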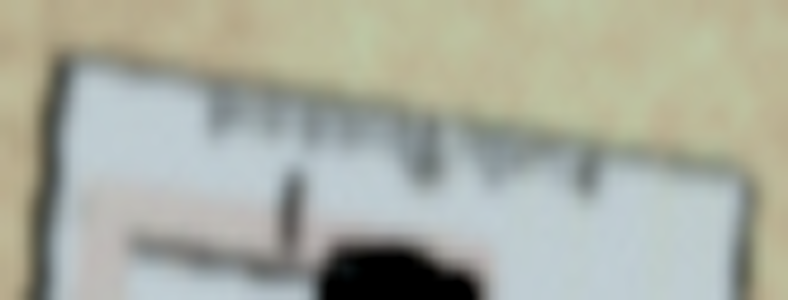

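View pics/s23.png

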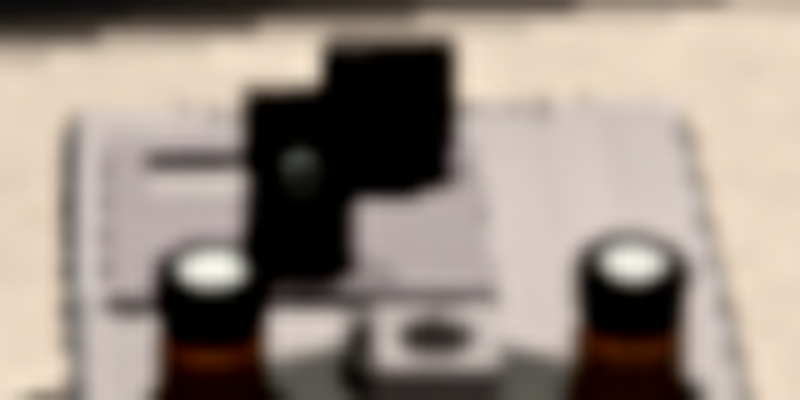

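```bash
cat > rect.py <<'E'
from h import *
def rect(im,cam,c,a,z,x0,x1,y0,y1,s):
    xs=np.arange(x0,x1,s); ys=np.arange(y1,y0,-s)
    mx=np.zeros((len(ys),len(xs)),np.float32); my=mx.copy()
    for i,y in enumerate(ys):
        for j,x in enumerate(xs):
            mx[i,j],my[i,j]=proj(cam,(c[0]+np.cos(a)*x-np.sin(a)*y,c[1]+np.sin(a)*x+np.cos(a)*y,z))
    return cv2.remap(im.astype(np.float32),mx,my,cv2.INTER_CUBIC)
E
python3 - <<'E'
from rect import *
c=(.5299,.1459);a=-.0965
r=rect(np.load("top.npy"),"top",c,a,.032,-.09,.09,.17,.24,.0005)
r=np.clip((r-70)*255/60,0,255).astype(np.uint8)
cv2.imwrite("pics/r1.png",cv2.resize(r,None,fx=2.2,fy=2.2,interpolation=cv2.INTER_CUBIC)[:,:,::-1])
c=(.5321,.1430)
r=rect(np.load("side.npy"),"side",c,a,.032,-.09,.09,.17,.24,.0005)
r=np.clip((r-60)*255/170,0,255).astype(np.uint8)
cv2.imwrite("pics/r2.png",cv2.resize(r,None,fx=2.2,fy=2.2,interpolation=cv2.INTER_CUBIC)[:,:,::-1])
E
```

```text
(no output)
```

View pics/r1.png

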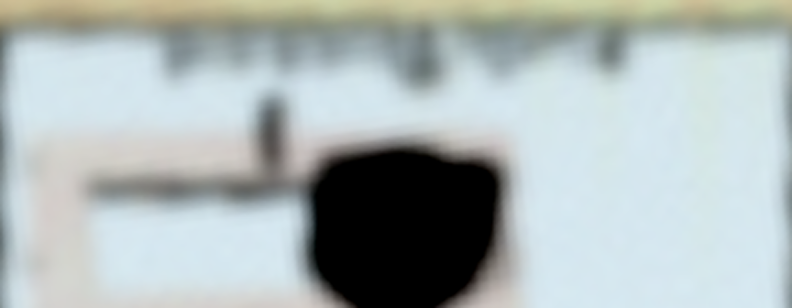

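View pics/r2.png

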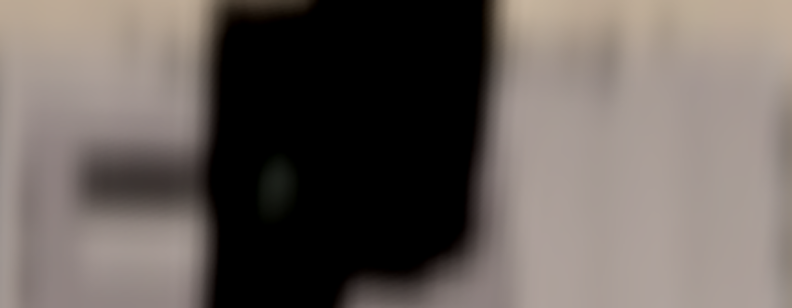

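Run:
```python
from rect import *
c=(.5299,.1459);a=-.0965
r=rect(np.load("top.npy"),"top",c,a,.032,-.09,.09,.17,.24,.0005).mean(2)
for y0,y1 in((.231,.234),(.228,.231),(.225,.228),(.222,.225)):
    i0,i1=int((.24-y1)/.0005),int((.24-y0)/.0005)
    p=r[i0:i1].mean(0)
    print(y0,[(round(-90+j*.5,1),int(p[j])) for j in range(60,300) if p[j]<p[j-1] and p[j]<=p[j+1]])
    print("  max",[(round(-90+j*.5,1),int(p[j])) for j in range(60,300) if p[j]>p[j-1] and p[j]>=p[j+1]])
r=np.clip((r[0:60,60:300]-80)*255/45,0,255).astype(np.uint8)
cv2.imwrite("pics/r3.png",cv2.resize(r,None,fx=3.3,fy=5,interpolation=cv2.INTER_CUBIC))
```

```text
0.231 [(-49.5, 100), (-36.5, 101), (-25.5, 101), (-19.5, 102), (-18.0, 102), (-9.5, 104), (-1.0, 101), (6.0, 100), (20.0, 102), (22.5, 102), (35.5, 102), (49.5, 100)]
  max [(-43.0, 103), (-30.0, 104), (-21.0, 102), (-18.5, 102), (-11.0, 104), (-7.0, 104), (2.0, 103), (12.0, 109), (22.0, 102), (29.5, 103), (43.5, 106), (58.0, 109)]
0.228 [(-48.5, 102), (-36.0, 104), (-25.5, 102), (-15.5, 104), (-0.5, 103), (6.0, 99), (20.5, 105), (24.0, 104), (30.0, 104), (48.5, 98)]
  max [(-41.0, 107), (-30.5, 109), (-19.5, 107), (-7.5, 109), (1.0, 103), (12.5, 112), (21.5, 105), (27.0, 105), (42.0, 111)]
0.225 [(-58.5, 122), (-49.5, 103), (-36.0, 107), (-25.0, 105), (-15.5, 108), (6.0, 98), (24.0, 107), (48.5, 100)]
  max [(-57.5, 122), (-41.0, 111), (-30.5, 113), (-19.5, 111), (-7.5, 113), (15.5, 115), (38.0, 117)]
0.222 [(-50.0, 109), (-36.0, 115), (-25.0, 112), (-15.5, 116), (6.0, 97), (24.0, 111), (48.5, 110), (58.0, 123)]
  max [(-59.5, 123), (-42.0, 117), (-31.0, 118), (-19.5, 117), (-8.5, 120), (16.5, 120), (36.5, 121), (57.5, 123)]
```

View pics/r3.png

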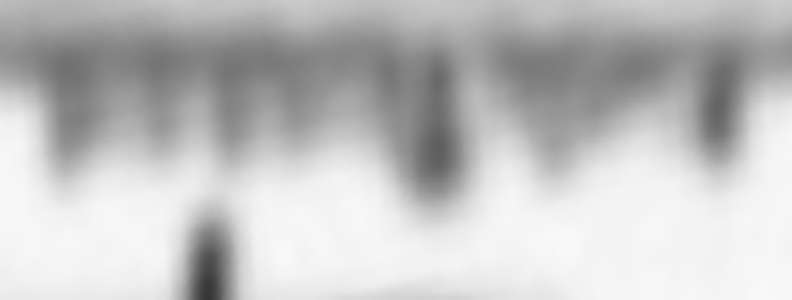

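Run:
```python
from rect import *
a=-.0965;R=np.array([[np.cos(a),np.sin(a)],[-np.sin(a),np.cos(a)]])
im=np.load("top.npy")
c=np.array([.5299,.1459])
for z,n in((.09,"rh"),(.076,"rk")):
  r=rect(im,"top",c,a,z,-.07,.07,.10,.23,.0005); r=np.clip((r-20)*2,0,255).astype(np.uint8)
  cv2.imwrite(f"pics/{n}.png",cv2.resize(r,None,fx=2.2,fy=2.2,interpolation=cv2.INTER_CUBIC)[:,:,::-1])
```

```text
(no output)
```

View pics/rh.png

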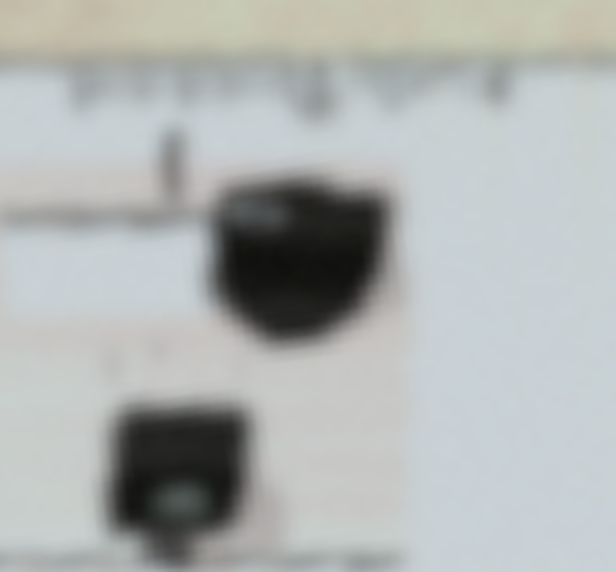

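View pics/rk.png

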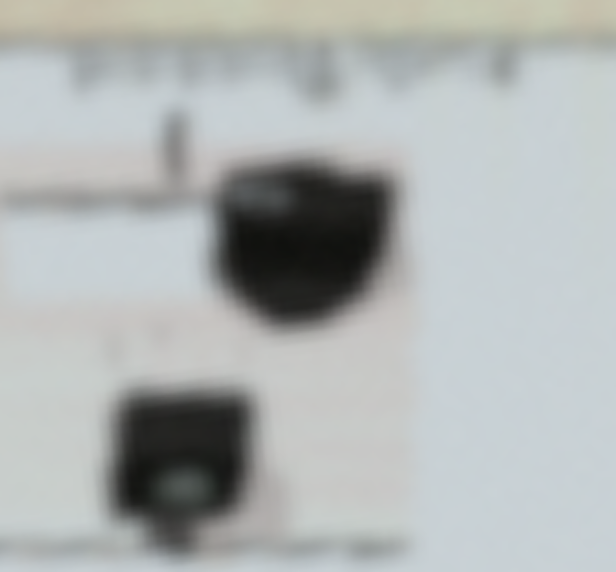

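```bash
python3 -c "
from h import *
go((.5146,.2790,.20),-5.6)"
```

```text
t 37.27 at [ 0.3344 -0.2543  0.2501] F [ 0.027  -0.1981 -0.3355] w 0.0554 yaw -5.57
ROW [-0.0001 -0.      0.0008] [1.0966 0.2553 0.1002] dist 0.5651699002884735
```

```bash
python3 -m creep '[0,0,0,0.548,0.1276,0,0.3,0,0,0,0.548,0.1276,0,0.3,0,0,0,0.548,0.1276,0,0.3,0,0,0,0.548,0.1276,0,0.3,0,0,0,0.548,0.1276,0,0.3]'
python3 -m creep '[0,0,0,0.548,0.1276,0.1,0.3,0,0,0,0.548,0.1276,0.1,0.3,0,0,0,0.548,0.1276,0.1,0.3,0,0,0,0.548,0.1276,0.1,0.3,0,0,0,0.548,0.1276,0.1,0.3]'
python3 -m creep '[0,0,0,0,0,0,0.3,0,0,0,0,0,0,0.3,0,0,0,0,0,0,0.3]'
python3 - <<'E'
from h import *
go((.5146,.279,.081),-5.6)
snap("side","s24",(220,70,380,230),3.7)
E
```

```text
time_s: 37.9
tcp_pos: [0.4247, 0.0149, 0.2502]
tool_rot: [[0.094, 0.996, 0.0], [0.996, -0.094, 0.0], [0.0, 0.0, -1.0]]
contact_force: [0.4, -0.0, 0.7]
width: 0.0554
time_s: 38.52
tcp_pos: [0.5146, 0.2814, 0.1991]
tool_rot: [[0.095, 0.996, -0.001], [0.996, -0.095, -0.0], [-0.0, -0.001, -1.0]]
contact_force: [-0.0, -0.1, 0.3]
width: 0.0554
time_s: 38.9
tcp_pos: [0.5145, 0.2778, 0.2004]
tool_rot: [[0.098, 0.995, 0.0], [0.995, -0.098, -0.0], [0.0, 0.0, -1.0]]
contact_force: [-0.3, -0.1, 0.3]
width: 0.0551
t 38.9 at [0.5145 0.2778 0.2004] F [-0.3154 -0.1159  0.3202] w 0.0551 yaw -5.63
ROW [ 0.0005 -0.     -0.0007] [ 0.0024 -0.0002  0.2389] dist 0.1194372237813385
```

View pics/s24.png

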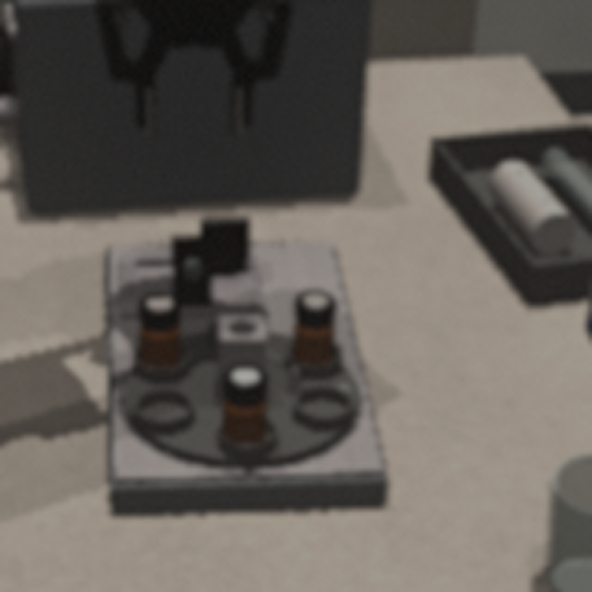

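```bash
python3 -m creep '[0,0,0,0.0024,0,0.06,0.3,0,0,0,0.0024,0,0.12,0.3,0,0,0,0.0024,0,0.18,0.3,0,0,0,0.0024,0,0.235,0.3,0,0,0,0.0024,0,0.235,0.3]'
python3 -m creep '[0,0,0,0,0,0,0.3,0,0,0,0,0,0,0.3]'
python3 - <<'E'
from h import *
go((.5146,.279,.081),-5.6)
snap("side","s25",(220,70,380,230),3.7)
E
```

```text
time_s: 39.58
tcp_pos: [0.513, 0.2787, 0.0807]
tool_rot: [[0.098, 0.995, -0.004], [0.995, -0.098, -0.001], [-0.002, -0.004, -1.0]]
contact_force: [-0.2, -0.4, -0.2]
width: 0.0552
time_s: 39.83
tcp_pos: [0.5158, 0.2802, 0.0844]
tool_rot: [[0.097, 0.995, 0.003], [0.995, -0.097, 0.001], [0.001, 0.003, -1.0]]
contact_force: [0.3, 0.5, 0.6]
width: 0.0554
t 39.83 at [0.5158 0.2802 0.0844] F [0.3242 0.4769 0.5843] w 0.0554 yaw -5.58
ROW [ 0.0036 -0.0015  0.0006] [-0.0025 -0.0021  0.0068] dist 0.003799888577356509
```

View pics/s25.png

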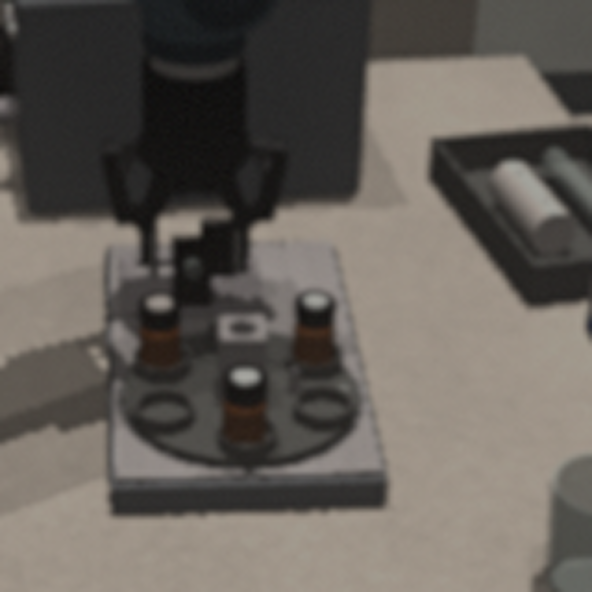

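```bash
python3 -m creep '[0,0,0,-0.002,-0.001,0.002,-0.1,0,0,0,-0.002,-0.001,0.002,-1,0,0,0,-0.002,-0.001,0.002,-1,0,0,0,-0.002,-0.001,0.002,-1,0,0,0,-0.002,-0.001,0.002,-1]' 30
python3 -c "
from h import *
go((.5146,.279,.081),-5.6)"
```

```text
time_s: 40.5
tcp_pos: [0.5141, 0.279, 0.0821]
tool_rot: [[0.097, 0.995, -0.0], [0.995, -0.097, -0.0], [-0.0, -0.0, -1.0]]
contact_force: [-3.0, -1.6, 4.9]
width: 0.029
t 40.5 at [0.5141 0.279  0.0821] F [-3.0484 -1.6054  4.8857] w 0.029 yaw -5.55
ROW [-0.0002  0.0004  0.0011] [0.0002 0.0011 0.0021] dist 0.0011813656361001393
```

```bash
python3 -m creep '[0,0,0,0,0.015,0,-1,0,0,0,0,0.03,0,-1,0,0,0,0,0.045,0,-1,0,0,0,0,0.06,0,-1,0,0,0,0,0.069,0,-1]'
python3 -m creep '[0,0,0,0,0,0,-1,0,0,0,0,0,0,-1]'
```

```text
time_s: 41.12
tcp_pos: [0.5484, 0.2757, 0.0821]
tool_rot: [[0.097, 0.995, -0.001], [0.995, -0.097, -0.0], [-0.0, -0.001, -1.0]]
contact_force: [-2.9, -0.4, 5.7]
width: 0.0292
time_s: 41.38
tcp_pos: [0.5488, 0.2757, 0.082]
tool_rot: [[0.097, 0.995, 0.001], [0.995, -0.097, 0.0], [0.0, 0.001, -1.0]]
contact_force: [0.7, -0.6, 4.2]
width: 0.0295
```

```bash
python3 -m creep '[0,0,0,0,0,0,-0.2,0,0,0,0,0,0,0.2,0,0,0,0,0,0,0.2]'
python3 -m creep '[0,0,0,0,0,-0.04,0.2,0,0,0,0,0,-0.1,0.2,0,0,0,0,0,-0.22,0.2,0,0,0,-0.1,0,-0.3,0.2,0,0,0,-0.2,0,-0.3,0.2]'
python3 -m creep '[0,0,0,-0.6,-0.2,0,0.2,0,0,0,-0.6,-0.2,0,0.2,0,0,0,-0.6,-0.2,0,0.2,0,0,0,-0.6,-0.2,0,0.2,0,0,0,-0.6,-0.2,0,0.2]'
cat > rr.py <<'E'
from rect import *
import sys
n=sys.argv[1]
im=np.mean([eyes.get_image("top").astype(float) for _ in range(8)],0)
np.save("top.npy",im)
c=(.5299,.1459);a=-.0965
r=rect(im,"top",c,a,.032,-.09,.09,.17,.24,.0005)
r=np.clip((r-50)*255/80,0,255).astype(np.uint8)
cv2.imwrite(f"pics/{n}.png",cv2.resize(r,None,fx=2.2,fy=4.4,interpolation=cv2.INTER_CUBIC)[:,:,::-1])
snap("top",n+"t",(95,130,255,255),5)
E
python3 rr.py p1
```

```text
time_s: 41.75
tcp_pos: [0.5481, 0.2757, 0.0812]
tool_rot: [[0.097, 0.995, -0.001], [0.995, -0.097, -0.0], [-0.0, -0.001, -1.0]]
contact_force: [0.4, 0.7, -0.0]
width: 0.0512
time_s: 42.38
tcp_pos: [0.541, 0.1758, 0.2381]
tool_rot: [[0.095, 0.995, 0.011], [0.995, -0.095, 0.001], [0.002, 0.011, -1.0]]
contact_force: [1.1, -0.1, -0.4]
width: 0.0512
time_s: 43.0
tcp_pos: [0.4108, -0.111, 0.2333]
tool_rot: [[0.096, 0.995, 0.003], [0.995, -0.096, -0.002], [-0.001, 0.003, -1.0]]
contact_force: [0.9, -0.9, 1.0]
width: 0.0515
```

View pics/p1.png

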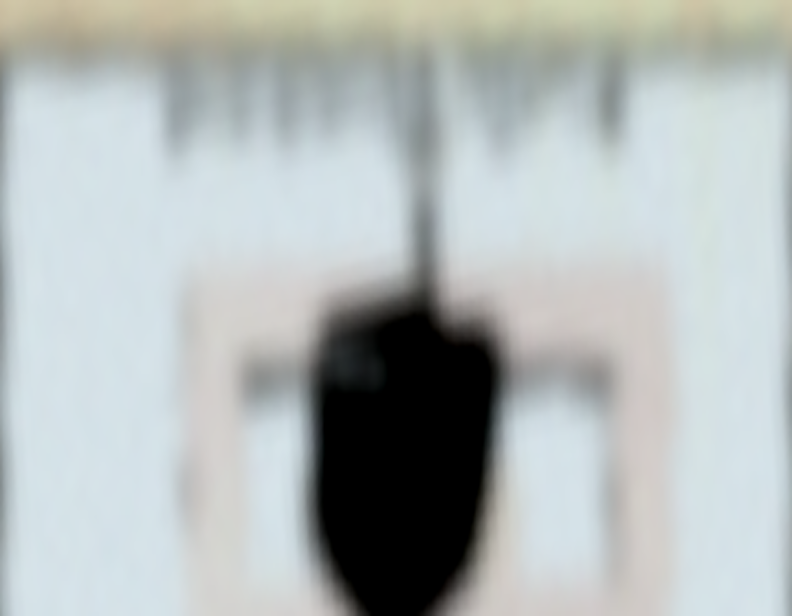

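View pics/p1t.png

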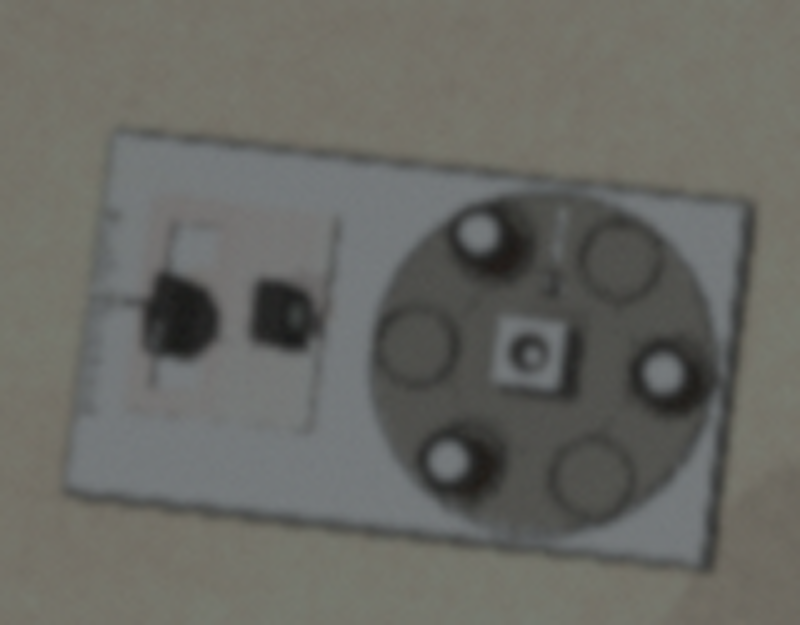

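```bash
python3 -c "
from h import *
go((.5482,.3299,.20),84.4)"
```

```text
t 43.45 at [ 0.412  -0.1082  0.2318] F [-0.8168  0.3416  0.2755] w 0.0514 yaw -5.4
ROW [ 0.0001  0.     -1.9956] [0.8979 0.1886 0.0636] dist 0.45986039783448096
```

```bash
python3 -m creep '[0,0,-1,0.45,0.0943,0,0,0,0,-1,0.45,0.0943,0,0,0,0,-1,0.45,0.0943,0,0,0,0,-1,0.45,0.0943,0,0,0,0,-1,0.45,0.0943,0,0]'
python3 -c "
from h import *
go((.5482,.3299,.20),84.4)"
```

```text
time_s: 44.08
tcp_pos: [0.4803, 0.1135, 0.2314]
tool_rot: [[-0.642, 0.767, -0.001], [0.767, 0.642, 0.0], [0.001, -0.0, -1.0]]
contact_force: [-0.2, -0.5, -0.1]
width: 0.0426
t 44.08 at [0.4803 0.1135 0.2314] F [-0.2356 -0.4592 -0.1411] w 0.0426 yaw 39.92
ROW [-0.0001 -0.0009 -0.9885] [0.2449 0.3819 0.0628] dist 0.22899755339989974
```

```bash
python3 -m creep '[0,0,-0.99,0.245,0.382,0.06,0,0,0,-0.99,0.245,0.382,0.06,0,0,0,-0.99,0.245,0.382,0.06,0,0,0,-0.99,0.245,0.382,0.06,0,0,0,-0.99,0.245,0.382,0.06,0]'
python3 -m creep '[0,0,0,0,0,0,0,0,0,0,0,0,0,0,0,0,0,0,0,0,0]'
python3 - <<'E'
from h import *
go((.5482,.3299,.12),84.4)
snap("side","s26",(220,70,380,230),3.7)
E
```

```text
time_s: 44.7
tcp_pos: [0.5496, 0.3279, 0.2004]
tool_rot: [[-0.995, 0.101, -0.002], [0.101, 0.995, -0.001], [0.001, -0.001, -1.0]]
contact_force: [-0.1, 0.1, -0.2]
width: 0.0429
time_s: 45.08
tcp_pos: [0.5501, 0.3251, 0.202]
tool_rot: [[-0.994, 0.106, 0.0], [0.106, 0.994, 0.0], [-0.0, 0.0, -1.0]]
contact_force: [-0.7, 0.0, 0.6]
width: 0.0427
t 45.08 at [0.5501 0.3251 0.202 ] F [-0.6872  0.03    0.5625] w 0.0427 yaw 83.89
ROW [ 0.0002  0.0005 -0.0113] [0.0049 0.0092 0.164 ] dist 0.08217397756806075
```

View pics/s26.png

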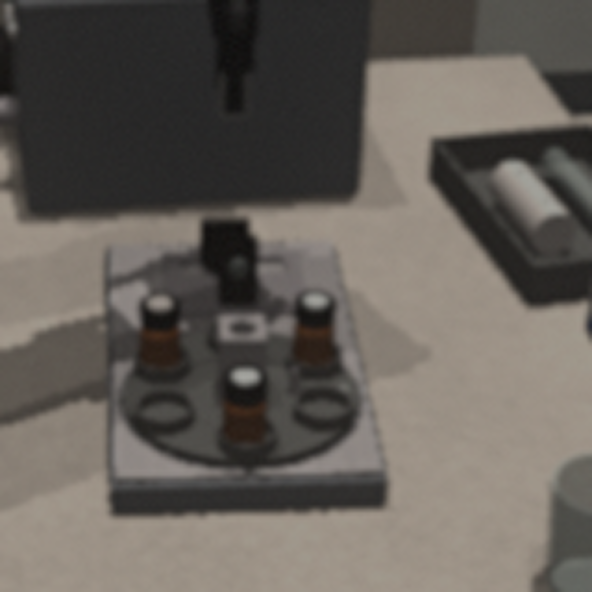

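Run:
```python
from h import *
a=-.0965;R=np.array([[np.cos(a),np.sin(a)],[-np.sin(a),np.cos(a)]])
p=onz("side",(280.8,129.5),.076); print(p, R@(p[:2]-np.array([.5321,.143])))
t=state()['tcp_pos']; print(proj("side",t+[0,0,-.02]), 220+234/3.7,70+105/3.7)
print(proj("side",(.5482,.3299,.076)))
```

```text
[0.5491 0.3261 0.076 ] [-0.0007  0.1839]
[281.7334  95.7613] 283.2432432432432 98.37837837837837
[280.2803 128.8958]
```

```bash
python3 -m creep '[0,0,-0.011,0.0045,0.007,0.06,0,0,0,-0.011,0.0045,0.007,0.12,0,0,0,-0.011,0.0045,0.007,0.18,0,0,0,-0.011,0.0045,0.007,0.22,0,0,0,-0.011,0.0045,0.007,0.22,0]'
python3 -m creep '[0,0,0,0,0,0,0,0,0,0,0,0,0,0]'
python3 - <<'E'
from h import *
go((.5482,.329,.073),84.4)
snap("side","s27",(220,70,380,230),3.7)
E
```

```text
time_s: 45.75
tcp_pos: [0.5472, 0.3291, 0.09]
tool_rot: [[-0.995, 0.097, -0.003], [0.097, 0.995, -0.001], [0.003, -0.001, -1.0]]
contact_force: [-0.1, -0.2, 0.8]
width: 0.0431
time_s: 46.0
tcp_pos: [0.5491, 0.33, 0.0933]
tool_rot: [[-0.995, 0.096, 0.003], [0.096, 0.995, 0.001], [-0.003, 0.001, -1.0]]
contact_force: [-0.0, -0.1, -0.6]
width: 0.0428
t 46.0 at [0.5491 0.33   0.0933] F [-0.0366 -0.1136 -0.5835] w 0.0428 yaw 84.48
ROW [0.0016 0.0032 0.0019] [ 0.0018 -0.0023  0.0405] dist 0.020319654406517958
```

View pics/s27.png

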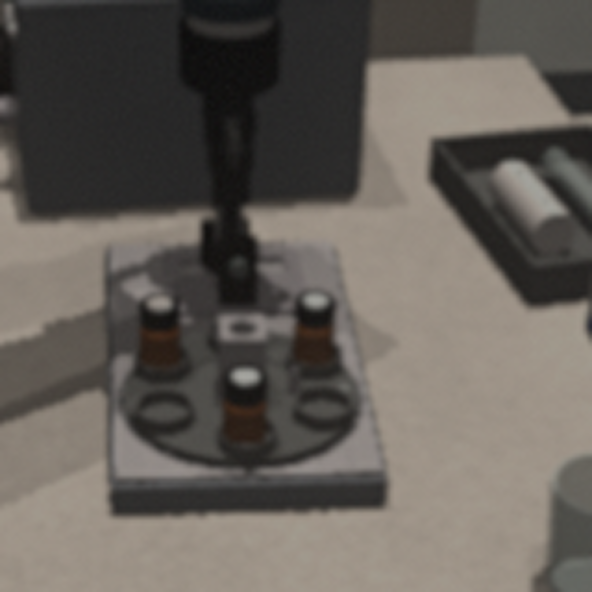

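```bash
python3 -m creep '[0,0,0,0.001,-0.002,0.015,0,0,0,0,0.001,-0.002,0.03,0,0,0,0,0.001,-0.002,0.038,0,0,0,0,0.001,-0.002,0.038,0]'
python3 -m creep '[0,0,0,0,0,0,-0.4,0,0,0,0,0,0,-1,0,0,0,0,0,0,-1,0,0,0,0,0,0,-1]' 30
python3 -c "
from h import *
go((.5482,.329,.073),84.4)"
```

```text
time_s: 46.55
tcp_pos: [0.5471, 0.3285, 0.0718]
tool_rot: [[-0.995, 0.096, -0.001], [0.096, 0.995, -0.0], [0.001, -0.001, -1.0]]
contact_force: [0.2, -0.5, -0.5]
width: 0.0432
time_s: 47.05
tcp_pos: [0.5477, 0.3313, 0.0732]
tool_rot: [[-0.995, 0.097, 0.002], [0.097, 0.995, 0.005], [-0.001, 0.005, -1.0]]
contact_force: [-0.3, 10.8, -2.4]
width: 0.0137
t 47.05 at [0.5477 0.3313 0.0732] F [-0.271  10.8351 -2.4127] w 0.0137 yaw 84.46
ROW [0.0068 0.0018 0.0012] [-0.0015 -0.0044  0.0004] dist 0.0023341543729777678
```

```bash
python3 -m creep '[0,0,0,0,0.005,0,-1,0,0,0,0,0.005,0,-1]'
python3 -m creep '[0,0,0.15,0,0,0,-1,0,0,0.3,0,0,0,-1,0,0,0.45,0,0,0,-1,0,0,0.6,0,0,0,-1,0,0,0.75,0,0,0,-1]'
python3 -c "
from h import *
go((.5482,.329,.073),9.9);print(state()['wrist_torque'])"
```

```text
time_s: 47.3
tcp_pos: [0.5478, 0.3316, 0.0732]
tool_rot: [[-0.995, 0.096, -0.0], [0.096, 0.995, 0.0], [0.0, 0.0, -1.0]]
contact_force: [-2.6, 1.2, 4.4]
width: 0.0135
time_s: 47.92
tcp_pos: [0.5477, 0.3315, 0.0732]
tool_rot: [[-0.772, 0.636, -0.0], [0.636, 0.772, 0.001], [0.001, 0.0, -1.0]]
contact_force: [-1.7, 1.7, 3.3]
width: 0.0134
t 47.92 at [0.5477 0.3315 0.0732] F [-1.7301  1.7207  3.3081] w 0.0134 yaw 50.51
ROW [ 0.0002 -0.0011  0.9024] [-0.0039 -0.0032  0.0004] dist 0.0025541320593719962
[0.1561 0.601  0.0576]
```

```bash
python3 -m creep '[0,0,0.15,0,0,0,-1,0,0,0.3,0,0,0,-1,0,0,0.45,0,0,0,-1,0,0,0.6,0,0,0,-1,0,0,0.72,0,0,0,-1]'
python3 -c "
from h import *
go((.5482,.329,.073),9.9);print(state()['wrist_torque'])"
python3 -m creep '[0,0,0.08,0,0,0,-1,0,0,0.16,0,0,0,-1,0,0,0.16,0,0,0,-1]'
python3 -c "
from h import *
go((.5482,.329,.073),9.9);print(state()['wrist_torque'])"
```

```text
time_s: 48.55
tcp_pos: [0.5476, 0.3316, 0.0732]
tool_rot: [[-0.311, 0.95, -0.001], [0.95, 0.311, 0.001], [0.001, -0.0, -1.0]]
contact_force: [-3.4, 2.0, 4.7]
width: 0.0133
t 48.55 at [0.5476 0.3316 0.0732] F [-3.4289  2.0238  4.6872] w 0.0133 yaw 18.14
ROW [-0.0006 -0.0013  0.1832] [-0.0052 -0.0004  0.0003] dist 0.0026284098174010817
[0.2377 0.6432 0.0521]
time_s: 48.92
tcp_pos: [0.5476, 0.3316, 0.0732]
tool_rot: [[-0.193, 0.981, -0.001], [0.981, 0.193, 0.001], [0.001, -0.0, -1.0]]
contact_force: [-4.0, 1.9, 6.0]
width: 0.0136
t 48.92 at [0.5476 0.3316 0.0732] F [-4.0418  1.8838  6.0084] w 0.0136 yaw 11.15
ROW [-0.0006 -0.0013  0.0278] [-0.0053  0.0002  0.0003] dist 0.0026449168074411367
[ 0.2924  0.8661 -0.0539]
```

```bash
python3 -m creep '[0,0,0.04,0,0,0,-1,0,0,0.07,0,0,0,-1,0,0,0.07,0,0,0,-1]'
python3 -c "
from h import *
go((.5482,.329,.073),9.9);print(state()['wrist_torque'])"
```

```text
time_s: 49.3
tcp_pos: [0.5476, 0.3316, 0.0732]
tool_rot: [[-0.144, 0.99, 0.0], [0.99, 0.144, -0.0], [-0.0, 0.0, -1.0]]
contact_force: [-4.1, 2.6, 4.9]
width: 0.0136
t 49.3 at [0.5476 0.3316 0.0732] F [-4.0519  2.6222  4.8839] w 0.0136 yaw 8.26
ROW [ 0.      0.     -0.0364] [-0.0054  0.0003  0.0004] dist 0.002700149767992265
[0.4843 0.8015 1.1343]
```

```bash
python3 -m creep '[0,0,0,0,0,0,-0.3,0,0,0,0,0,0,0,0,0,0,0,0,0,0]'
python3 -m creep '[0,0,0,0,0,-0.04,0,0,0,0,0,0,-0.12,0,0,0,0,0,0,-0.24,0,0,0,0,0,0,-0.35,0,0,0,0,0,0,-0.35,0]'
python3 -m creep '[0,0,0,-0.6,-0.1,0,0,0,0,0,-0.6,-0.1,0,0,0,0,0,-0.6,-0.1,0,0,0,0,0,-0.6,-0.1,0,0,0,0,0,-0.6,-0.1,0,0]'
python3 -m creep '[0,0,0,-0.3,-0.1,0,0,0,0,0,-0.3,-0.1,0,0,0,0,0,-0.3,-0.1,0,0,0,0,0,-0.3,-0.1,0,0,0,0,0,-0.3,-0.1,0,0]'
python3 rr.py p2; python3 -c "
from h import *
snap('side','p2s'); snap('side','p2c',(220,110,380,230),4.5); go((.5,0,.2))"
```

```text
time_s: 49.68
tcp_pos: [0.5479, 0.3309, 0.0723]
tool_rot: [[-0.139, 0.99, -0.0], [0.99, 0.139, -0.0], [-0.0, -0.0, -1.0]]
contact_force: [0.5, 0.1, 0.2]
width: 0.0425
time_s: 50.3
tcp_pos: [0.5507, 0.3324, 0.2563]
tool_rot: [[-0.139, 0.99, 0.013], [0.99, 0.139, 0.005], [0.003, 0.014, -1.0]]
contact_force: [-0.0, 0.0, -0.2]
width: 0.043
time_s: 50.92
tcp_pos: [0.5393, 0.0251, 0.2479]
tool_rot: [[-0.138, 0.99, 0.0], [0.99, 0.138, -0.0], [-0.0, 0.0, -1.0]]
contact_force: [0.3, 0.0, 0.2]
width: 0.0427
time_s: 51.55
tcp_pos: [0.5112, -0.1277, 0.2476]
tool_rot: [[-0.139, 0.99, -0.0], [0.99, 0.139, 0.0], [0.0, -0.0, -1.0]]
contact_force: [-0.3, 1.0, 1.2]
width: 0.0424
t 52.1 at [ 0.5113 -0.1281  0.2476] F [-0.1109  0.7006 -0.3955] w 0.0423 yaw 8.0
ROW [-0.0001 -0.     -0.    ] [0.2569 0.0133 0.0952] dist 0.13715945383588754
```

View pics/p2.png

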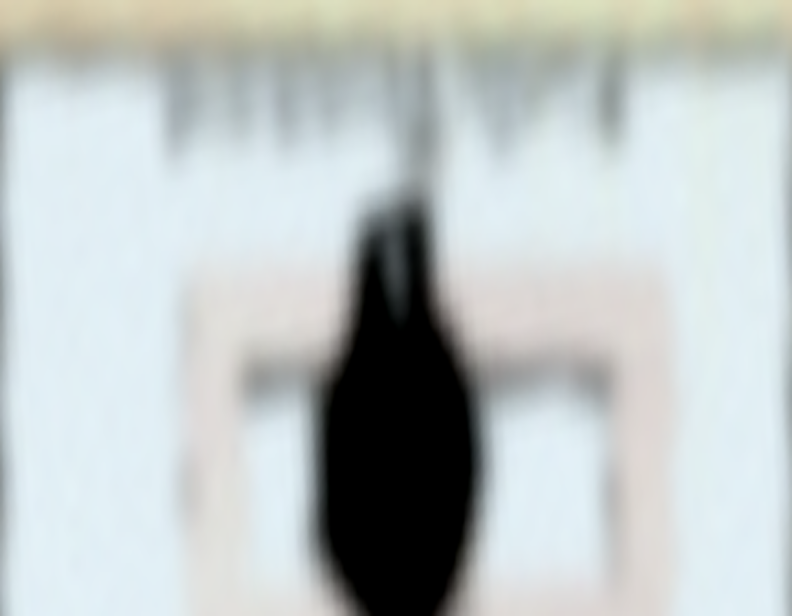

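View pics/p2t.png

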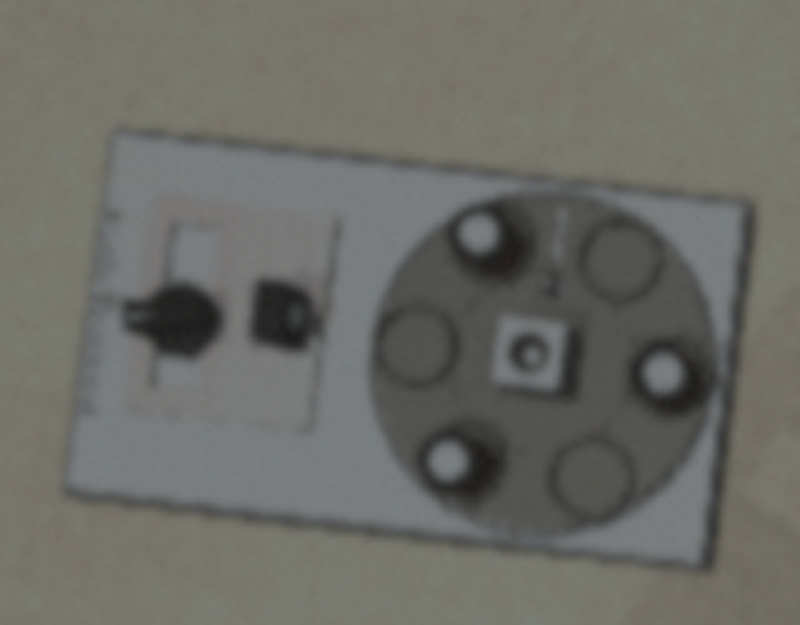

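View pics/p2c.png

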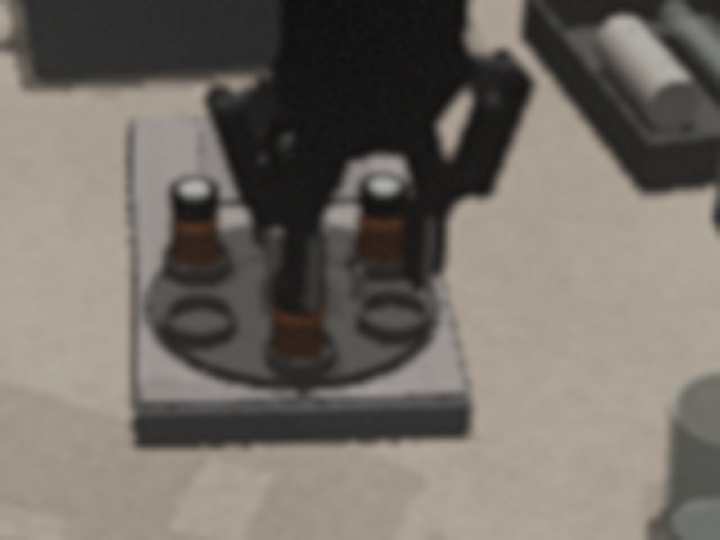

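View pics/p2s.png

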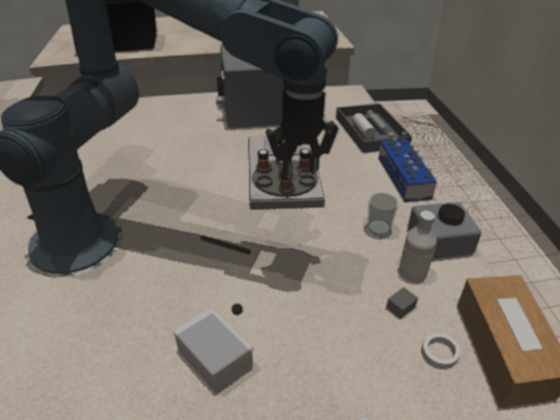

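```bash
python3 -m creep '[0,0,0,0,0,0,0,0,0,0,0,0,0,0]'; python3 -c "
from h import *
print(order.finish_job())"
```

```text
time_s: 52.35
tcp_pos: [0.5113, -0.1284, 0.2476]
tool_rot: [[-0.139, 0.99, -0.0], [0.99, 0.139, 0.0], [0.0, -0.0, -1.0]]
contact_force: [-0.2, -0.6, -0.2]
width: 0.0427
the job is handed in; nothing more can be done
None
```

All the steps are done and the job was handed in at about 52 s on the robot's clock. It reports no verdict, so the results below are from my own checks.

- **Carousel:** I lowered it over the shaft and index pin until it touched down at the expected height. The last pictures show it flat on the deck.
- **Vials:** There were three on the bench. They stand upright in cups 0, 2 and 4, with their tops within about 2 mm of the cup centres in the top camera.
- **Bracket:** I slid it about 35 mm. The top picture showed its pointer in line with the marker to about 1–1.5 mm. After tightening, the bracket's slot edges had not moved in the picture.
- **Clamp:** I turned the knob clockwise until it stopped, with the wrist torque rising to about 1.1 N m. The tool turned about 76°, which is roughly 1.3 rad.

**Limits and disagreements:**
- The white marker tab was barely distinguishable from the rim scale. I identified it from its longer black centre line and from a gap in the scale ticks. The other strong tick lies outside the bracket's travel.
- The two cameras disagreed by about 2–3 mm, and by up to 7 mm in y for the seated carousel. I settled the carousel fit by contact force and the other positions by averaging or by centring in the jaws.
- After tightening, the side camera's view of the bracket was partly blocked by the arm. That last bracket check therefore rests on the top picture alone.
- The other things on the bench looked unmoved in the final side picture.

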